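# Unpin the lid of the ingredient well with the forked tool

## Task

Unpin the lid of the steel ingredient well so that it can go for washing: with the wooden-handled forked tool, straddle the sprung hinge bolt, press its collar sideways into the hinge barrel, gently and only until you feel it stop, raise that end of the lid, and let the bolt spring out and rest on top of the lug. Touch the lid with the tool only and do not drop the tool: lay it back down flat on the worktop, and leave everything else where it is.

Things in the scene. Friction and masses are not known exactly. Their poses are not given: they have to be found in the camera images.
- well: Steel ingredient well fixed to the worktop, 210 (x) x 220 (y) x 110 mm high. Origin: centre of its underside; x points away from the hinge side, y along the hinge, z up. On its -x wall (x = -105 mm) a slotted bracket carries two 5 mm thick lugs with eyes, reaching to x = -135 mm, tops at z = 131 mm, inner faces at y = 85 and -85 mm; bracket and lugs may sit up to 5 mm off along y, which is not measured
- lid: Loose aluminium lid, 0.3 to 0.5 kg, 180 x 188 mm, black knob on top up to 143 mm above the worktop; its 15 mm hinge barrel lies along y between the lugs. Origin: centre of the plate's underside; axes as the well's when closed. A plain pin at its +y end turns in the other lug: pushed to +y the lid slides 1 to 11 mm (unknown) until the barrel meets that lug. There it can tilt to raise the bolt end 25 mm
- bolt_neck (a point): Neck of the sprung bolt at the lid's -y end, on its axis (122 mm above the worktop when closed), where the fork goes: 7 mm thick, the face of the collar (18 mm across) 5.5 mm to +y, the lug 5 to 16 mm to -y. Moves with the bolt, axes as the lid's. The bolt slides 8 mm along +y into the barrel, 5 N at first, 8 N at its solid stop (over 16 N harms it), after the lid has slid home; only in the last 1.5 mm is its tip clear of the lug
- bolt_tip (a point): End of the bolt, 23 mm to -y of bolt_neck on its axis; at the start it is through the lug's eye. Resting on top of the lug it is 134.5 mm above the worktop
- fork: Forked tool lying on the worktop, 0.1 to 0.16 kg: wooden handle 100 x 22 x 28 mm high, short steel shank and a two-pronged steel fork 21 mm high and 4 mm thick standing on edge (one prong above the other), 11 mm open between the prongs and flared to 14 mm at the tips. Origin: under the middle of the handle; x points along the tool to the prongs, z up
- fork_grip (a point): Grip point on the handle, half-way up (14 mm above the worktop as it lies), 15 mm behind the handle's front end; x along the tool to the prongs, z up; the handle is 22 mm wide (y) here
- fork_mouth (a point): Where a pin seated at the bottom of the fork has its axis: 59.5 mm ahead (x) of fork_grip, midway between the prongs; the prongs reach 18.5 mm farther; axes as fork_grip
- steel_rod: Bystander: sharpening steel with a wooden handle, 265 mm long, lying on the worktop on the side where the forked tool is not; a plain round rod and no fork
- bowl: Bystander: small metal bowl 110 mm across, 50 mm high, origin under its centre
- mill: Bystander: dark wooden pepper mill, 52 mm across, 132 mm high, origin under its centre
- timer: Bystander: round kitchen timer, 62 mm across, 35 mm high, between robot and well; origin under its centre
- lemon: Bystander: lemon lying on the worktop at the robot's right, 68 x 54 mm
- knife: Bystander: kitchen knife with a black handle on the white cutting board at the robot's left
Things that resemble listed ones, but are neither listed nor needed, are in the scene too. What is shaped like the fork but pink or purple is not meant.

How it is judged:
On the way:
1. the fork presses on the sprung bolt (contact force between fork and lid above 4 N), for 0.2 s.
At the end, for the whole second after the job is handed in: The bolt rests on top of its lug (tip 131 to 142 mm above the worktop, within 12 mm of the hinge line fore and aft), the lid lies still, tilted less than 0.2 rad, and the tool lies flat and still on the worktop (z of bolt_tip in the frame of well between 0.131 and 0.142 m and x of bolt_tip in the frame of well between -0.133 and -0.109 m and y of bolt_tip in the frame of well below -0.078 m and linear speed of each of lid, fork below 0.02 m/s and angle between lid's own z axis and vertical below 0.2 rad and height (world z) of fork_grip below 0.022 m and angle between fork_grip's own x axis and vertical above 1.35 rad); the robot touches nothing.
It fails at once if the tool presses or pries the lid and its bolt with more than 16 N (contact force between fork and lid above 16 N).
It fails at once if the gripper or arm touches the lid or its bolt (contact force between the arm and lid above 1 N).
It fails at once if the tool is dropped (height (world z) of fork_grip above 0.04 m and contact force between the fingers and fork below 0.5 N).
It fails at once if something else on the worktop is disturbed (distance of any of steel_rod, bowl, mill, timer, lemon, knife from where it was at the start of the episode above 0.02 m).
It also fails if it takes over 72 s, if anything falls off the work surface, if the arm or the gripper's body presses on something with over 40 N, if the wrist force passes 120 N, or if a joint passes its speed limit or range.

## Robot

A 7-joint arm with a two-finger parallel gripper is mounted at the origin on the work surface. World frame = base frame: x ahead of the robot, y to its left, z up, the work surface at z = 0. Lengths are in m, angles in rad, forces in N, time in s.
With the tool pointing down it reaches from about 0.4 to 0.85 m from the base axis. Payload 4.5 kg.
Tool frame: the origin (TCP) lies at the very end of the fingers, on their centre line; the grasp point (between the pads) lies 19 mm behind it; z points along the fingers, x is the direction in which the jaws open and shut, and the axes are right-handed (so a half turn about z gives the same grasp; the last joint's range is limited). The gripper opens to 88 mm and grips with 3 to 60 N. Pads are 18 mm wide; open, the fingers measure 123 mm over their backs; the gripper's body (75 mm by 187 mm) begins 45 mm behind the grasp point.
Start: joints at [-1.292, 0.689, -0.195, 1.565, 0.157, 0.902, -0.215], TCP at [0.151, 0.606, 0.239] pointing down, gripper open.
Joint ranges: [-3.01, 3.01], [-0.46, 2.08], [-1.47, 1.51], [0.13, 2.56], [-1, 4.14], [0.04, 2.09], [-2.66, 2.66]. Speed limits (rad/s): [2.57, 2.57, 3.14, 3.14, 3.14, 3.14, 3.14].

## Interface

Orientations are given as a unit quaternion [x, y, z, w].
In Python, from plant import * gives the robot as it stands.
- The arm moves only by the tool apply_moves, never from a script. Its argument "series" is a list of rows, each an object of numbers: "x", "y", "z": the shift along the tool's x, y, z in units of 80 cm (1.0 is 80 cm); "wx", "wy", "wz": the turn, a rotation vector about the tool's x, y, z in units of pi rad (1.0 is pi rad); "fingers": the opening, from -1 (shut) to 1 (fully open), so that 0 is half open. In form: [{"x": .., "y": .., "z": .., "wx": .., "wy": .., "wz": .., "fingers": ..}, ...]. A call has 1 to 8 rows; each row shifts and turns the pose as measured when the row begins, along the tool's axes as they then stand; what a row does not reach is not made up. A row lasts 1/8 s, in which the tool goes at most 62.5 mm and 10.7 degrees, less where a joint would pass 70% of its speed; a pose out of reach is approached as far as the arm can. A call with a number of a shift or a turn outside -1 to 1 is refused whole. A call with a gripper value outside its range is refused whole. The fingers move at their own pace and stop on an object; "force" is the grip in N (left out, the last holds). Time passes only in rows, so rows that do not move let the fingers close. It gives the time, the measured TCP pose, the force and the opening at its end, in the units of the state.
- get_state(): the state, without advancing time (a new reading comes with each control period).
- snapshot(name): name is "scene" or "top" or "wrist"; returns (picture, depth): 480x640x3 uint8, red, green, blue; 480x640 float32, m along the optical axis (not along the pixel's ray), 0 where there is no reading.
- camera_model(name): a dict with "camera_matrix" (3x3 intrinsics, pixels), "world_from_camera" (4x4, takes a point from camera to world coordinates). Camera axes: x right, y up, looking along -z (the intrinsics and any distortion apply to the point x, -y, -z); pixel columns grow to the right and rows downward; lengths in m; the calibration is good to about 2 mm. A picture is of the moment at which its call begins: read the wrist's pose just before it. camera_model takes no time and is no camera call; for the wrist camera it gives the pose at the moment of the call.
- finish_job(): hands the job in, once; it reports no verdict.
The state is a dict: "clock": time; "q": joint angles; "qd": joint speeds; "joint_torque": joint torques, N m; "tool_pos": TCP position; "eef_rot": TCP orientation; "contact_force": force on the tool from outside, world axes, zero at the start; "moment": the same for the moment, N m; "opening": opening from 0.0 (shut) to 1.0 (fully open).
Only numpy, scipy, OpenCV 4.12 (cv2) and the standard library are available. Lean on these libraries where they do the work, as an engineer would, in place of code of your own. Each camera call takes 0.05 s, during which the arm holds its last target. There are 200 camera calls.

## Working session

There is one attempt and no reset: what is moved stays moved. The work goes in short steps, Python scripts to look and compute and a tool call to move; the robot and the scene stay as the last step left them, time stands still between calls to the robot, and variables do not carry over. Pictures are saved under pics/ and viewed, about 8 in all and at most 12, crops included, and the job is handed in when it is done.

Besides the shell and the picture viewer there is one more tool, called by a JSON object that holds its "api" and its "payload", one argument or row to a line. apply_moves: Moves the arm, as the interface text tells. Its arguments: {"type":"object","properties":{"series":{"type":"array","items":{"type":"object","properties":{"x":{"type":"number"},"y":{"type":"number"},"z":{"type":"number"},"wx":{"type":"number"},"wy":{"type":"number"},"wz":{"type":"number"},"fingers":{"type":"number"}}}},"force":{"type":"number"}},"required":["series"]}

```bash
mkdir -p pics; ls; python3 - <<'E'
from plant import *
import cv2,numpy as np
for n in ("scene","top"):
    p,d=snapshot(n); cv2.imwrite(f"pics/{n}0.png",p[:,:,::-1]); np.save(f"pics/{n}0.npy",d)
    m=camera_model(n); print(n,m)
print(get_state())
E
```

```text
pics
scene {'camera_matrix': array([[580.12073727,   0.        , 318.04824855],
       [  0.        , 580.12073727, 249.4996729 ],
       [  0.        ,   0.        ,   1.        ]]), 'world_from_camera': array([[ 0.8723371 , -0.29812619,  0.38749032,  1.0967968 ],
       [ 0.48883881,  0.54489403, -0.68126875, -1.06562386],
       [-0.00803711,  0.78371632,  0.62106693,  1.06554376],
       [ 0.        ,  0.        ,  0.        ,  1.        ]])}
top {'camera_matrix': array([[522.61385825,   0.        , 302.88245566],
       [  0.        , 522.61385825, 235.03134886],
       [  0.        ,   0.        ,   1.        ]]), 'world_from_camera': array([[-0.02481982,  0.98601744, -0.16478343,  0.27108183],
       [-0.99968856, -0.02405136,  0.00665742,  0.0162815 ],
       [ 0.00260107,  0.16489735,  0.9863073 ,  1.30257204],
       [ 0.        ,  0.        ,  0.        ,  1.        ]])}
{'clock': 0.1, 'q': array([-1.29222289,  0.68987651, -0.1945471 ,  1.56619997,  0.15734248,
        0.90249432, -0.21508645]), 'qd': array([-0.00124999, -0.00294433, -0.00108305, -0.00289346, -0.00032008,
       -0.00020953,  0.0009559 ]), 'joint_torque': array([-3.56325902e-03, -5.28502750e+01, -1.27221253e+00, -1.53837508e+01,
       -5.26696688e-02,  1.97827496e-03,  3.31429305e-05]), 'tool_pos': array([0.15136598, 0.60583515, 0.23801633]), 'eef_rot': array([ 7.88101373e-01,  6.15544963e-01, -5.80572561e-04,  5.36784315e-04]), 'contact_force': array([ 1.97673716, -0.27619584,  0.28505947]), 'moment': array([ 0.05787894,  0.02135422, -0.03732744]), 'opening': 1.0056729452353508}
```

View pics/top0.png

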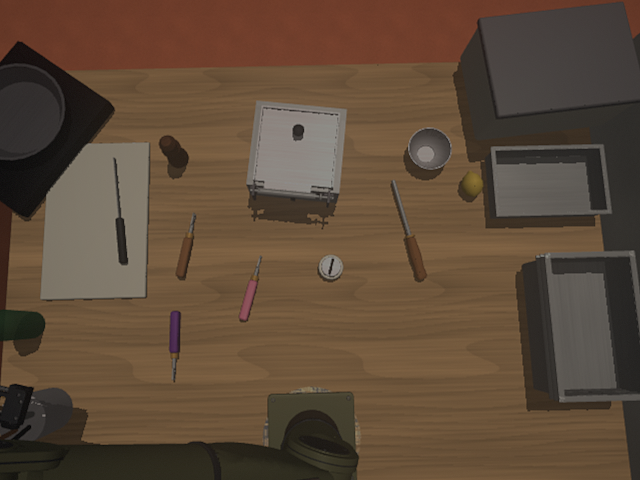

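View pics/scene0.png

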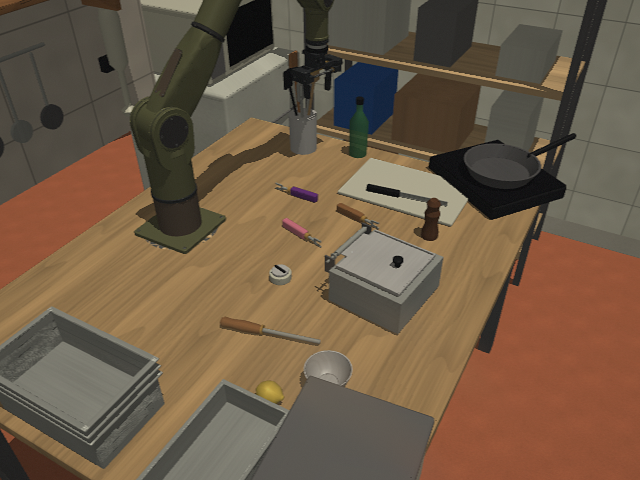

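The brown fork lies left with its handle at top-view (186,250) and prongs at (193,217). The well's hinge side faces the robot, with the right-hand lug and bolt at about (325,190). The timer is at (331,267).

```bash
cat > h.py <<'E'
from plant import *
import cv2,numpy as np
from scipy.spatial.transform import Rotation as R
def load(n):
    return camera_model(n),np.load(f"pics/{n}0.npy")
def px(m,u,v,d=None,z=None):
    K=m["camera_matrix"];T=m["world_from_camera"]
    r=np.array([(u-K[0,2])/K[0,0],-(v-K[1,2])/K[1,1],-1.]); r=T[:3,:3]@r; o=T[:3,3]
    s=d if d is not None else (z-o[2])/r[2]
    return o+r*s
def snap(n,name):
    m=camera_model(n); p,d=snapshot(n); cv2.imwrite(f"pics/{name}.png",p[:,:,::-1]); np.savez(f"pics/{name}.npz",d=d,T=m["world_from_camera"],K=m["camera_matrix"]); return m,p,d
def old(name):
    f=np.load(f"pics/{name}.npz"); return dict(camera_matrix=f["K"],world_from_camera=f["T"]),f["d"]
def delta(pos,ax_x,ax_z,s=None):
    """print move in tool units to reach pos with tool x, z axes given"""
    s=s or get_state(); Rc=R.from_quat(s["eef_rot"])
    z=np.array(ax_z,float);z/=np.linalg.norm(z);x=np.array(ax_x,float);x-=z*(x@z);x/=np.linalg.norm(x)
    Rt=R.from_matrix(np.c_[x,np.cross(z,x),z])
    print("shift",np.round(Rc.inv().apply(np.array(pos)-s["tool_pos"])/.8,4),"turn",np.round((Rc.inv()*Rt).as_rotvec()/np.pi,4))
E
python3 - <<'E'
from h import *
m,d=load("top")
for n,u,v in [("fork rear",181,276),("mid",186,250),("front",189,240),("tip",194,215)]:
    print(n,px(m,u,v,d=d[v,u]), px(m,u,v,z=.02))
for n,u,v in [("well TL",258,102),("well TR",346,109),("BR",340,198),("BL",248,190)]:
    print(n,px(m,u,v,z=.11))
s=get_state();print(R.from_quat(s["eef_rot"]).as_matrix().round(3))
# handle mask PCA
p=cv2.imread("pics/top0.png");h=cv2.cvtColor(p,cv2.COLOR_BGR2HSV)
print(h[250,186],h[262,183],h[250,210])
im=cv2.resize(p[85:285,160:360],None,fx=3,fy=3,interpolation=cv2.INTER_CUBIC);cv2.imwrite("pics/c1.png",im)
E
```

```text
fork rear [0.39036368 0.30832493 0.02397251] [0.39073428 0.30923228 0.02      ]
mid [0.45419989 0.29672185 0.0246618 ] [0.4548679  0.29774489 0.02      ]
front [0.47847958 0.28892918 0.0278316 ] [0.47975377 0.29060424 0.02      ]
tip [0.54479911 0.28071038 0.01067936] [0.54282432 0.2788026  0.02      ]
well TL [0.79871875 0.10854319 0.11      ]
well TR [ 0.77582119 -0.10335732  0.11      ]
BR [ 0.55610299 -0.08084667  0.11      ]
BL [0.58057902 0.13433135 0.11      ]
[[ 0.242  0.97  -0.   ]
 [ 0.97  -0.242 -0.002]
 [-0.002  0.    -1.   ]]
[ 12 141  98] [ 13 142  97] [ 16 119 124]
```

View pics/c1.png

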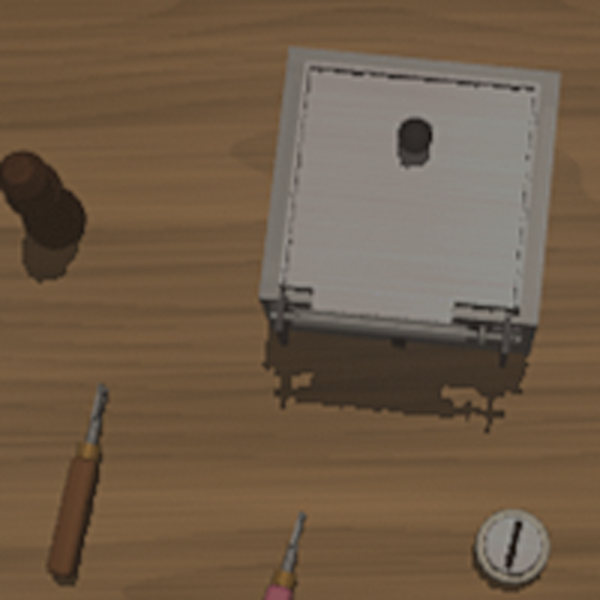

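The crop shows the fork's tip at crop (102,386) and its rear at (63,578). The collar is near (482,333), and the bolt-side lug is at (506,335). I'll move over the fork.

```bash
python3 - <<'E'
from h import *
delta([.44,.298,.20],[.18,.984,0],[0,0,-1])
print(get_state()["tool_pos"],camera_model("wrist")["world_from_camera"])
E
```

```text
shift [-0.2859  0.4432  0.048 ] turn [ 0.      0.0005 -0.0203]
[0.15136598 0.60583515 0.23801633] [[ 0.24234139 -0.93429344 -0.26146972  0.08361087]
 [ 0.97018834  0.23273771  0.06758516  0.62307505]
 [-0.00229051 -0.27005355  0.96284258  0.38375888]
 [ 0.          0.          0.          1.        ]]
```

{"api": "apply_moves", "payload": {
  "series": [
    {"x": -0.041,"y": 0.063,"z": 0.007,"wz": -0.02},
    {"x": -0.041,"y": 0.063,"z": 0.007},
    {"x": -0.041,"y": 0.063,"z": 0.007},
    {"x": -0.041,"y": 0.063,"z": 0.007},
    {"x": -0.041,"y": 0.063,"z": 0.007},
    {"x": -0.041,"y": 0.063,"z": 0.007},
    {"x": -0.041,"y": 0.063,"z": 0.006},
    {"x": 0}
  ]
}}

```text
schema error: expected keys x, y, z, wx, wy, wz, fingers
```

```bash
python3 - <<'E'
from h import *
s=get_state();print(s["clock"],s["tool_pos"],R.from_quat(s["eef_rot"]).as_matrix().round(3),s["contact_force"])
snap("wrist","w1")
E
```

```text
0.1 [0.15136598 0.60583515 0.23801633] [[ 0.242  0.97  -0.   ]
 [ 0.97  -0.242 -0.002]
 [-0.002  0.    -1.   ]] [ 1.97673716 -0.27619584  0.28505947]
```

View pics/w1.png

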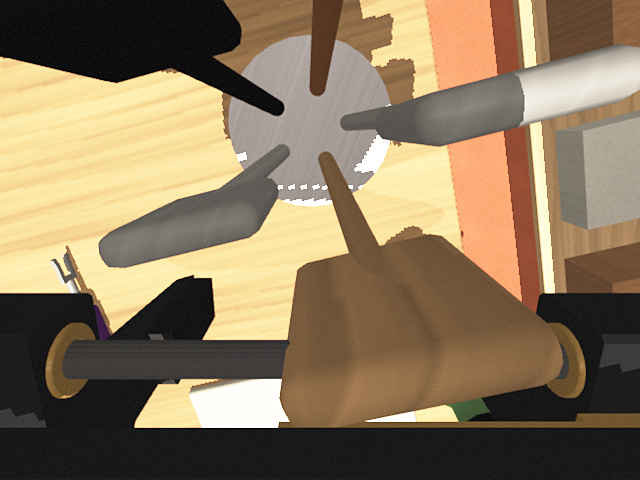

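That picture shows a utensil crock standing under the gripper, with a spatula head near the fingers, so I'll lift straight up first. The refused call had incomplete rows, so every row needs all its keys.

{"api": "apply_moves", "payload": {
  "series": [
    {"x": 0,"y": 0,"z": -0.06,"wx": 0,"wy": 0,"wz": 0,"fingers": 1},
    {"x": 0,"y": 0,"z": -0.07,"wx": 0,"wy": 0,"wz": 0,"fingers": 1},
    {"x": 0,"y": 0,"z": -0.07,"wx": 0,"wy": 0,"wz": 0,"fingers": 1},
    {"x": -0.041,"y": 0.063,"z": 0,"wx": 0,"wy": 0,"wz": -0.02,"fingers": 1},
    {"x": -0.041,"y": 0.063,"z": 0,"wx": 0,"wy": 0,"wz": 0,"fingers": 1},
    {"x": -0.041,"y": 0.063,"z": 0,"wx": 0,"wy": 0,"wz": 0,"fingers": 1},
    {"x": -0.041,"y": 0.063,"z": 0.0,"wx": 0,"wy": 0,"wz": 0,"fingers": 1},
    {"x": -0.041,"y": 0.063,"z": 0.0,"wx": 0,"wy": 0,"wz": 0,"fingers": 1}
  ]
}}

```text
clock: 1.15
tool_pos: [0.3689, 0.3953, 0.4009]
eef_rot: [0.764, 0.646, -0.002, 0.0]
contact_force: [1.3, -0.2, 0.2]
opening: 1.002
```

```bash
python3 - <<'E'
from h import *
s=get_state();print(s["clock"],s["tool_pos"],R.from_quat(s["eef_rot"]).as_matrix().round(3),s["contact_force"])
delta([.43,.30,.20],[.18,.984,0],[0,0,-1])
E
```

```text
1.15 [0.36885775 0.39529476 0.40094312] [[ 0.167  0.986 -0.003]
 [ 0.986 -0.167 -0.004]
 [-0.004 -0.002 -1.   ]] [ 1.34016154 -0.23399     0.16060872]
shift [-0.1037  0.0958  0.2514] turn [-0.0007  0.0013  0.0043]
```

{"api": "apply_moves", "payload": {
  "series": [
    {"x": -0.035,"y": 0.032,"z": 0.05,"wx": 0,"wy": 0,"wz": 0.004,"fingers": 1},
    {"x": -0.035,"y": 0.032,"z": 0.05,"wx": 0,"wy": 0,"wz": 0,"fingers": 1},
    {"x": -0.035,"y": 0.032,"z": 0.06,"wx": 0,"wy": 0,"wz": 0,"fingers": 1},
    {"x": 0,"y": 0,"z": 0.06,"wx": 0,"wy": 0,"wz": 0,"fingers": 1},
    {"x": 0,"y": 0,"z": 0.03,"wx": 0,"wy": 0,"wz": 0,"fingers": 1},
    {"x": 0,"y": 0,"z": 0,"wx": 0,"wy": 0,"wz": 0,"fingers": 1}
  ]
}}

```text
clock: 1.9
tool_pos: [0.4364, 0.2892, 0.1961]
eef_rot: [0.772, 0.635, -0.001, 0.002]
contact_force: [0.8, -1.1, 0.3]
opening: 0.999
```

```bash
python3 - <<'E'
from h import *
s=get_state();print(s["clock"],s["tool_pos"],R.from_quat(s["eef_rot"]).as_matrix().round(3),s["contact_force"])
snap("wrist","w2")
E
```

```text
1.9 [0.43641321 0.28918157 0.19609976] [[ 0.192  0.981  0.001]
 [ 0.981 -0.192 -0.004]
 [-0.004  0.002 -1.   ]] [ 0.79637574 -1.09154474  0.31001905]
```

View pics/w2.png

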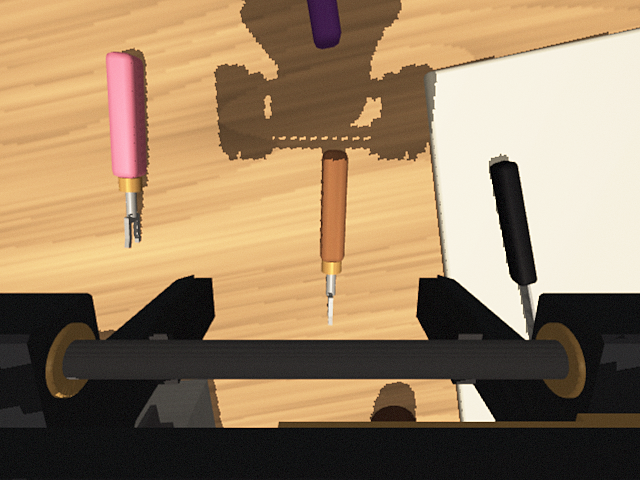

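The wrist picture shows the fork with its handle from (335,158) at the rear to (332,262) at the front, where the ferrule starts. Its prong tip is at (331,323).

```bash
python3 - <<'E'
from h import *
m,d=old("w2")
a=px(m,335.3,158,z=.028);b=px(m,332,262,z=.028);t=px(m,331,322,z=.0245)
print(a,b,t,np.linalg.norm(a-b),np.linalg.norm(t-b),d[210,334],px(m,334,210,d=d[210,334]))
ax=(t-a)[:2];ax/=np.linalg.norm(ax);print(ax)
hsv=cv2.cvtColor(cv2.imread("pics/w2.png"),cv2.COLOR_BGR2HSV)
g=b[:2]-.015*ax; g2=t[:2]-.078*ax;print(g,g2)
delta([*g,.10],[-ax[1],ax[0],0],[0,0,-1])
E
```

```text
[0.39269741 0.31408341 0.028     ] [0.48288368 0.29474993 0.028     ] [0.544017   0.28270896 0.0245    ] 0.09223528083313781 0.06240607505173836 0.32050633 [0.4361933 0.3050948 0.0275167]
[ 0.97917438 -0.20302099]
[0.46819606 0.29779524] [0.4676414 0.2985446]
shift [0.0176 0.0362 0.1214] turn [0.0009 0.0008 0.0035]
```

{"api": "apply_moves", "payload": {
  "series": [
    {"x": 0.0175,"y": 0.036,"z": 0.03,"wx": 0.001,"wy": 0.001,"wz": 0.0035,"fingers": 0.2},
    {"x": 0,"y": 0,"z": 0.06,"wx": 0,"wy": 0,"wz": 0,"fingers": 0.2},
    {"x": 0,"y": 0,"z": 0.06,"wx": 0,"wy": 0,"wz": 0,"fingers": 0.2},
    {"x": 0,"y": 0,"z": 0.03,"wx": 0,"wy": 0,"wz": 0,"fingers": 0.2},
    {"x": 0,"y": 0,"z": 0,"wx": 0,"wy": 0,"wz": 0,"fingers": 0.2}
  ]
}}

```text
clock: 2.58
tool_pos: [0.4753, 0.3057, 0.0576]
eef_rot: [0.775, 0.632, 0.01, -0.001]
contact_force: [1.2, 0.3, 0.3]
opening: 0.603
```

```bash
python3 - <<'E'
from h import *
print(get_state()["tool_pos"])
delta([.468,.298,.004],[.203,.979,0],[0,0,-1])
E
```

```text
[0.47529141 0.30572555 0.0575684 ]
shift [-0.0123 -0.0077  0.0667] turn [ 0.0035 -0.005   0.0006]
```

{"api": "apply_moves", "payload": {
  "series": [
    {"x": -0.012,"y": -0.0077,"z": 0.02,"wx": 0.0035,"wy": -0.005,"wz": 0,"fingers": 0.2},
    {"x": 0,"y": 0,"z": 0.0,"wx": 0,"wy": 0,"wz": 0,"fingers": 0.2}
  ]
}}

```text
clock: 2.82
tool_pos: [0.4686, 0.2987, 0.0432]
eef_rot: [0.775, 0.632, 0.002, 0.0]
contact_force: [0.0, 0.3, -0.6]
opening: 0.601
```

```bash
python3 - <<'E'
from h import *
print(get_state()["tool_pos"])
delta([.468,.298,.004],[.203,.979,0],[0,0,-1])
E
```

```text
[0.46855732 0.29869734 0.04322222]
shift [-0.0011 -0.0006  0.049 ] turn [ 0.0008 -0.0008  0.0007]
```

{"api": "apply_moves", "payload": {
  "series": [
    {"x": -0.001,"y": -0.0006,"z": 0.025,"wx": 0.001,"wy": -0.001,"wz": 0.0007,"fingers": 0.2},
    {"x": 0,"y": 0,"z": 0.022,"wx": 0,"wy": 0,"wz": 0,"fingers": 0.2},
    {"x": 0,"y": 0,"z": 0.0,"wx": 0,"wy": 0,"wz": 0,"fingers": 0.2}
  ]
}}

```text
clock: 3.2
tool_pos: [0.4689, 0.2987, 0.0042]
eef_rot: [0.776, 0.631, 0.001, -0.0]
contact_force: [-0.0, 1.0, 0.0]
opening: 0.6
```

```bash
python3 - <<'E'
from h import *
print(get_state()["tool_pos"],get_state()["contact_force"])
delta([.468,.298,.004],[.203,.979,0],[0,0,-1])
E
```

```text
[0.46887255 0.29868743 0.00422492] [-0.00637655  1.04384963  0.02020075]
shift [-0.0011 -0.0009  0.0003] turn [ 0.0003 -0.0004 -0.0001]
```

{"api": "apply_moves", "payload": {
  "force": 60,
  "series": [
    {"x": 0,"y": 0,"z": 0,"wx": 0,"wy": 0,"wz": 0,"fingers": -1},
    {"x": 0,"y": 0,"z": 0,"wx": 0,"wy": 0,"wz": 0,"fingers": -1},
    {"x": 0,"y": 0,"z": 0,"wx": 0,"wy": 0,"wz": 0,"fingers": -1},
    {"x": 0,"y": 0,"z": 0,"wx": 0,"wy": 0,"wz": 0,"fingers": -1},
    {"x": 0,"y": 0,"z": 0,"wx": 0,"wy": 0,"wz": 0,"fingers": -1},
    {"x": 0,"y": 0,"z": -0.01,"wx": 0,"wy": 0,"wz": 0,"fingers": -1}
  ]
}}

```text
clock: 3.95
tool_pos: [0.4687, 0.2985, 0.0125]
eef_rot: [0.776, 0.631, 0.0, -0.0]
contact_force: [-0.0, -0.4, -1.5]
opening: 0.247
```

```bash
python3 - <<'E'
from h import *
m,d=load("top")
print("collar",px(m,320.7,196,z=.122),"lug",px(m,328.7,196.7,z=.122))
delta([.54,.01,.235],[.11,.994,0],[0,0,-1])
E
```

```text
collar [ 0.55907526 -0.03528118  0.122     ] lug [ 0.55696061 -0.05377939  0.122     ]
shift [-0.3348  0.1608 -0.2782] turn [ 0.0002 -0.0002 -0.0301]
```

{"api": "apply_moves", "payload": {
  "series": [
    {"x": 0,"y": 0,"z": -0.06,"wx": 0,"wy": 0,"wz": 0,"fingers": -1},
    {"x": 0,"y": 0,"z": -0.07,"wx": 0,"wy": 0,"wz": 0,"fingers": -1},
    {"x": 0,"y": 0,"z": -0.07,"wx": 0,"wy": 0,"wz": 0,"fingers": -1},
    {"x": 0,"y": 0,"z": -0.07,"wx": 0,"wy": 0,"wz": 0,"fingers": -1},
    {"x": 0,"y": 0,"z": -0.01,"wx": 0,"wy": 0,"wz": 0,"fingers": -1}
  ]
}}

```text
clock: 4.58
tool_pos: [0.4681, 0.2981, 0.245]
eef_rot: [0.776, 0.631, 0.0, 0.0]
contact_force: [0.6, -0.6, -2.0]
opening: 0.241
```

```bash
python3 - <<'E'
from h import *
print(get_state()["tool_pos"],get_state()["contact_force"])
delta([.54,.01,.235],[.11,.994,0],[0,0,-1])
E
```

```text
[0.4680919  0.29808091 0.24502442] [ 0.58048504 -0.56388866 -2.00908225]
shift [-0.3344  0.1611  0.0125] turn [ 0.0003 -0.0002 -0.03  ]
```

{"api": "apply_moves", "payload": {
  "series": [
    {"x": -0.056,"y": 0.027,"z": 0,"wx": 0,"wy": 0,"wz": -0.015,"fingers": -1},
    {"x": -0.056,"y": 0.027,"z": 0,"wx": 0,"wy": 0,"wz": -0.015,"fingers": -1},
    {"x": -0.056,"y": 0.027,"z": 0,"wx": 0,"wy": 0,"wz": 0,"fingers": -1},
    {"x": -0.056,"y": 0.027,"z": 0,"wx": 0,"wy": 0,"wz": 0,"fingers": -1},
    {"x": -0.056,"y": 0.027,"z": 0,"wx": 0,"wy": 0,"wz": 0,"fingers": -1},
    {"x": -0.05,"y": 0.03,"z": 0.01,"wx": 0,"wy": 0,"wz": 0,"fingers": -1},
    {"x": 0,"y": 0,"z": 0,"wx": 0,"wy": 0,"wz": 0,"fingers": -1}
  ]
}}

```text
clock: 5.45
tool_pos: [0.5621, 0.0102, 0.2315]
eef_rot: [0.743, 0.67, -0.004, -0.002]
contact_force: [-0.3, 0.5, -1.3]
opening: 0.243
```

```bash
python3 - <<'E'
from h import *
s=get_state();print(s["tool_pos"],R.from_quat(s["eef_rot"]).as_matrix().round(4))
snap("wrist","w3")
E
```

```text
[0.56212714 0.01019417 0.23146176] [[ 0.1032  0.9946 -0.0095]
 [ 0.9947 -0.1032 -0.0018]
 [-0.0028 -0.0092 -1.    ]]
```

View pics/w3.png

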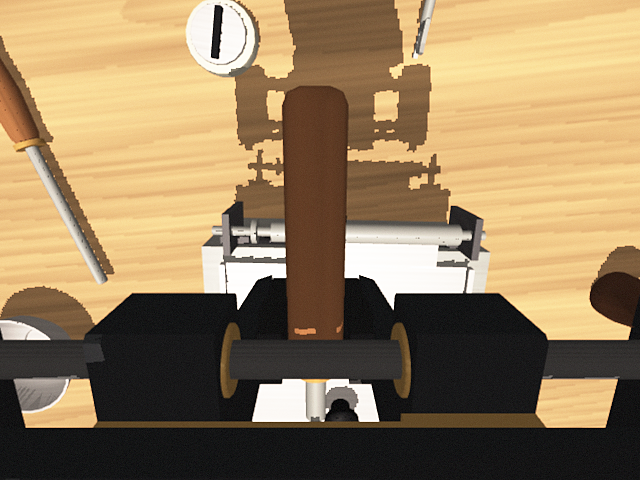

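The hinge is well seen: the bolt-side lug is at about (230,232), the bolt tip at (213,231), the collar at (253,231) and the far lug at (465,235). The held fork's prongs are at (316,415).

```bash
python3 - <<'E'
from h import *
p=cv2.imread("pics/w3.png")
a=cv2.resize(p[200:262,200:300],None,fx=8,fy=8,interpolation=cv2.INTER_CUBIC)
cv2.imwrite("pics/c2.png",a)
E
```

```text
(no output)
```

View pics/c2.png

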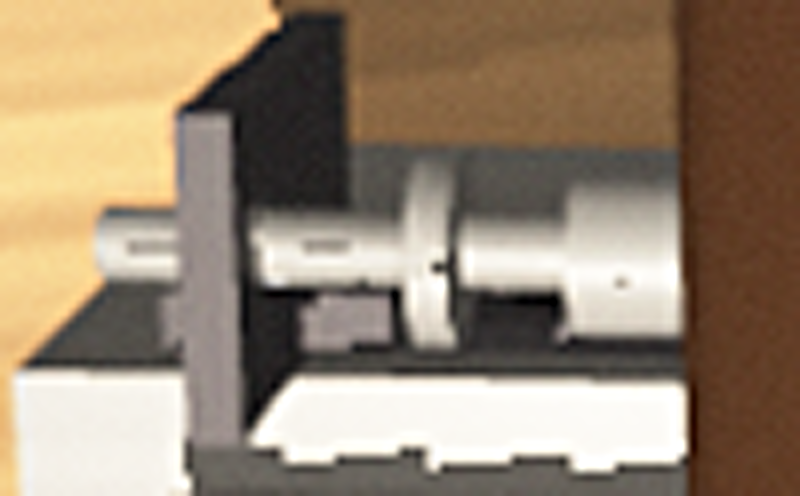

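The crop shows the lug top spanning crop x 180–235, the collar's left rim at x 405, the tip at x 97, and the bolt axis at row 247.

```bash
python3 - <<'E'
from h import *
m,d=old("w3");K=m["camera_matrix"];T=m["world_from_camera"];print(K.round(1)[:2])
yw=np.array([.110,.994,0]);xw=np.array([.994,-.110,0])
P=lambda n,u,v,z:print(n,px(m,u,v,z=z).round(4))
P("axis@neck",244.5,230.9,.122);P("collar face rim",250.6,230.9,.131);P("tip",212.1,230.5,.124)
P("lug outer",222.6,240,.131);P("lug inner",229.5,240,.131)
P("barrel L",270.6,232,.1295)
A=px(m,225,230.5,z=.122);B=px(m,475,235.5,z=.122);v=B-A;print("hinge dir",v[1]/np.linalg.norm(v[:2]),v[0]/v[1])
for u,v in[(238,230),(245,231),(253,231),(275,232),(226,235),(226,245),(400,235)]: print(u,v,d[v,u],px(m,u,v,d=d[v,u]).round(4))
s=get_state();Rm=R.from_quat(s["eef_rot"]).as_matrix()
def proj(w):
    c=T[:3,:3].T@(w-T[:3,3]);return K[0,2]+K[0,0]*c[0]/-c[2],K[1,2]-K[1,1]*c[1]/-c[2]
for n,q in dict(rear=[0,-.085,-.024],front=[0,.015,-.024],mouth=[0,.0595,-.01],tip=[0,.078,-.0205]).items():
    print(n,np.round(proj(s["tool_pos"]+Rm@np.array(q)),1))
p=cv2.imread("pics/w3.png").astype(int)
for r in (110,200,300,390,410,420): print(r,[int(x) for x in p[r,280:352:2].sum(1)])
E
```

```text
[[368.8   0.  315.2]
 [  0.  368.8 234. ]]
axis@neck [ 0.5552 -0.0404  0.122 ]
collar face rim [ 0.5535 -0.0341  0.131 ]
tip [ 0.5521 -0.0628  0.124 ]
lug outer [ 0.558  -0.0545  0.131 ]
lug inner [ 0.5585 -0.0497  0.131 ]
barrel L [ 0.556  -0.0207  0.1295]
hinge dir 0.99242059161272 0.12382615794611977
238 230 0.26227584 [ 0.5536 -0.0444  0.1241]
245 231 0.26224974 [ 0.5547 -0.0395  0.1243]
253 231 0.2553702 [ 0.5537 -0.0325  0.1309]
275 232 0.25804082 [ 0.5566 -0.0178  0.1285]
226 235 0.25565428 [ 0.5545 -0.0514  0.1315]
226 245 0.25879407 [ 0.562  -0.053   0.1303]
400 235 0.2584468 [0.5678 0.0691 0.1283]
rear [323.1  76.1]
front [322.5 361. ]
mouth [321.8 428.6]
tip [322.1 482.4]
110 [622, 188, 165, 191, 181, 193, 188, 193, 203, 204, 191, 203, 197, 204, 197, 186, 193, 204, 184, 184, 196, 179, 181, 186, 188, 194, 184, 192, 177, 196, 187, 171, 176, 145, 225, 280]
200 [286, 281, 193, 161, 193, 177, 196, 198, 204, 191, 203, 190, 198, 203, 199, 196, 189, 190, 183, 193, 195, 191, 194, 195, 186, 184, 187, 185, 193, 186, 182, 183, 154, 200, 316, 312]
300 [56, 40, 59, 66, 184, 183, 184, 188, 201, 196, 203, 194, 195, 189, 203, 205, 192, 202, 200, 192, 186, 203, 193, 199, 195, 196, 199, 185, 180, 174, 190, 167, 52, 53, 46, 49]
390 [755, 756, 756, 754, 756, 752, 754, 752, 755, 753, 752, 754, 762, 399, 553, 590, 646, 678, 674, 636, 593, 545, 406, 743, 754, 338, 387, 379, 381, 371, 386, 384, 375, 379, 370, 372]
410 [743, 744, 744, 744, 747, 742, 741, 741, 743, 743, 743, 743, 758, 367, 539, 586, 632, 677, 661, 632, 592, 530, 386, 748, 765, 16, 42, 27, 3, 47, 22, 17, 4, 43, 34, 20]
420 [765, 765, 765, 765, 765, 765, 765, 765, 765, 765, 765, 765, 765, 765, 755, 542, 246, 303, 289, 249, 519, 724, 548, 39, 47, 66, 105, 140, 154, 163, 157, 136, 124, 82, 69, 83]
```

```bash
python3 - <<'E'
from h import *
delta([.461,-.0288,.2],[.118,.993,0],[0,0,-1])
E
```

```text
shift [-0.0647 -0.1194  0.0409] turn [-0.0031  0.0003  0.0059]
```

{"api": "apply_moves", "payload": {
  "series": [
    {"x": -0.03,"y": -0.06,"z": 0,"wx": -0.003,"wy": 0,"wz": 0.003,"fingers": -1},
    {"x": -0.034,"y": -0.06,"z": 0,"wx": 0,"wy": 0,"wz": 0.003,"fingers": -1},
    {"x": 0,"y": 0,"z": 0.04,"wx": 0,"wy": 0,"wz": 0,"fingers": -1},
    {"x": 0,"y": 0,"z": 0,"wx": 0,"wy": 0,"wz": 0,"fingers": -1}
  ]
}}

```text
clock: 6.0
tool_pos: [0.4549, -0.0223, 0.1989]
eef_rot: [0.745, 0.667, -0.0, -0.002]
contact_force: [1.0, 0.4, -1.2]
opening: 0.243
```

```bash
python3 - <<'E'
from h import *
print(get_state()["tool_pos"])
delta([.461,-.0288,.1122],[.118,.993,0],[0,0,-1])
E
```

```text
[ 0.45490685 -0.02232758  0.19885492]
shift [-0.0075  0.0089  0.1083] turn [-0.0013 -0.001   0.0027]
```

{"api": "apply_moves", "payload": {
  "series": [
    {"x": -0.0075,"y": 0.004,"z": 0.04,"wx": -0.001,"wy": -0.001,"wz": 0.003,"fingers": -1},
    {"x": 0,"y": 0,"z": 0.04,"wx": 0,"wy": 0,"wz": 0,"fingers": -1},
    {"x": 0,"y": 0,"z": 0.02,"wx": 0,"wy": 0,"wz": 0,"fingers": -1},
    {"x": 0,"y": 0,"z": 0,"wx": 0,"wy": 0,"wz": 0,"fingers": -1}
  ]
}}

```text
clock: 6.5
tool_pos: [0.4617, -0.023, 0.1198]
eef_rot: [0.745, 0.667, 0.003, 0.001]
contact_force: [0.8, 0.3, -1.6]
opening: 0.241
```

```bash
python3 - <<'E'
from h import *
s=get_state();print(s["tool_pos"],s["contact_force"])
delta([.461,-.0288,.1122],[.118,.993,0],[0,0,-1])
E
```

```text
[ 0.46173258 -0.02304099  0.11984828] [ 0.75968945  0.28352427 -1.56685492]
shift [-0.0073 -0.0002  0.0095] turn [ 0.0018 -0.0011  0.0022]
```

{"api": "apply_moves", "payload": {
  "series": [
    {"x": -0.0073,"y": 0,"z": 0.0095,"wx": 0.0018,"wy": -0.0011,"wz": 0.0022,"fingers": -1},
    {"x": 0,"y": 0,"z": 0,"wx": 0,"wy": 0,"wz": 0,"fingers": -1}
  ]
}}

```text
clock: 6.75
tool_pos: [0.4627, -0.0282, 0.1134]
eef_rot: [0.747, 0.664, 0.001, 0.001]
contact_force: [0.0, 0.1, -1.1]
opening: 0.244
```

```bash
python3 - <<'E'
from h import *
s=get_state();print(s["tool_pos"],s["contact_force"])
delta([.461,-.0288,.1122],[.118,.993,0],[0,0,-1])
snap("wrist","w4");snap("scene","s4")
p=cv2.imread("pics/w4.png");q=cv2.imread("pics/s4.png")
a=cv2.resize(p[360:440,200:440],None,fx=3.33,fy=3.33,interpolation=cv2.INTER_CUBIC)
b=cv2.resize(q[200:280,280:440],(799,330),interpolation=cv2.INTER_CUBIC) 
w=799;a=a[:,:w]
cv2.imwrite("pics/c4.png",np.vstack([a,b]))
E
```

```text
[ 0.46270504 -0.02821796  0.11336244] [ 0.02751453  0.06314935 -1.1385383 ]
shift [-0.001  -0.002   0.0014] turn [ 0.0008 -0.0002  0.0003]
```

View pics/c4.png

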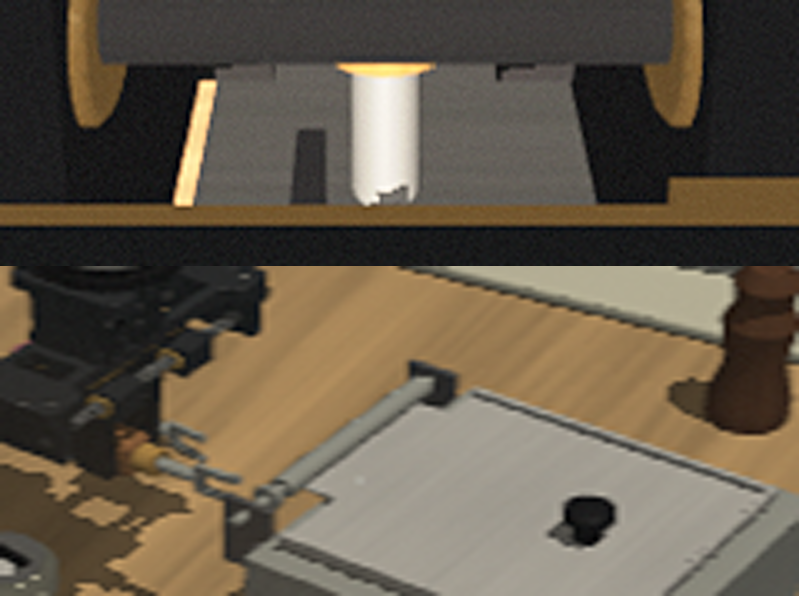

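The wrist part shows the shank centred at crop x 385 and a dark strip at crop x 297–327, which may be the lug. The scene part shows the prongs a little above and short of the bolt. I'll check the depth there.

```bash
python3 - <<'E'
from h import *
m,d=old("w4")
for u,v in[(280,415),(290,405),(290,418),(294,418),(300,418),(315,400),(315,412),(370,415),(340,415),(255,418)]: print(u,v,d[v,u].round(4),px(m,u,v,d=d[v,u]).round(4))
p=cv2.imread("pics/w4.png").sum(2).astype(int);print(p[410,280:335]); print(p[418,280:335])
# scene: project predicted mouth/tip and neck
ms,ds=old("s4");K=ms["camera_matrix"];T=ms["world_from_camera"]
def proj(w):
    c=T[:3,:3].T@(np.array(w)-T[:3,3]);return np.round([K[0,2]+K[0,0]*c[0]/-c[2],K[1,2]-K[1,1]*c[1]/-c[2]],1)
s=get_state();Rm=R.from_quat(s["eef_rot"]).as_matrix()
for n,q in dict(front=[0,.015,-.0098],mouth=[0,.0595,-.0098],tipU=[0,.078,-.0203],tipL=[0,.078,.0007]).items(): 
    a=proj(s["tool_pos"]+Rm@np.array(q));print(n,a,(a-[280,200])*[5,330/80]+[0,266])
for n,w in dict(neck=[.5545,-.040,.122],tip=[.552,-.063,.122],collar=[.5551,-.034,.122]).items():
    a=proj(w);print(n,a,(a-[280,200])*[5,330/80]+[0,266])
b=cv2.resize(cv2.imread("pics/s4.png")[236:266,308:358],(800,480),interpolation=cv2.INTER_CUBIC);cv2.imwrite("pics/c5.png",b)
E
```

```text
280 415 0.0 [ 0.3929 -0.0199  0.2589]
290 405 0.2064 [ 0.5385 -0.0513  0.0864]
290 418 0.1972 [ 0.5386 -0.0506  0.096 ]
294 418 0.1986 [ 0.54   -0.0487  0.0948]
300 418 0.2394 [ 0.5706 -0.0508  0.0611]
315 400 0.1577 [ 0.5033 -0.033   0.1265]
315 412 0.1588 [ 0.5091 -0.0337  0.127 ]
370 415 0.2406 [ 0.575  -0.0054  0.0596]
340 415 0.2411 [ 0.5731 -0.0248  0.0592]
255 418 0.313 [ 6.208e-01 -9.820e-02  3.000e-04]
[280 286 268 273 287 280 271 269 167 135 148 156 139 154 136 150 134 166
 274 288 279 270 268 259 265 342 506 578 614 638 658 675 697 710 719 724
 716 711 699 684 672 651 601 563 503 380 241 271 273 274 294 277 285 272
 281]
[285 282 283 285 277 279 276 207 146 144 152 146 151 156 144 161 119 167
 267 299 276 269 279 274 268 272 392 555 627 652 655 686 671 482 295 310
 314 324 337 334 342 316 442 615 450 276 270 281 275 285 259 266 277 272
 275]
front [308.2 245.4] [141.    453.275]
mouth [321.9 251.5] [209.5    478.4375]
tipU [327.7 250.8] [238.5  475.55]
tipL [327.7 257.2] [238.5  501.95]
neck [332.  256.9] [260.     500.7125]
tip [326.9 261.5] [234.5    519.6875]
collar [333.3 255.6] [266.5  495.35]
```

View pics/c5.png

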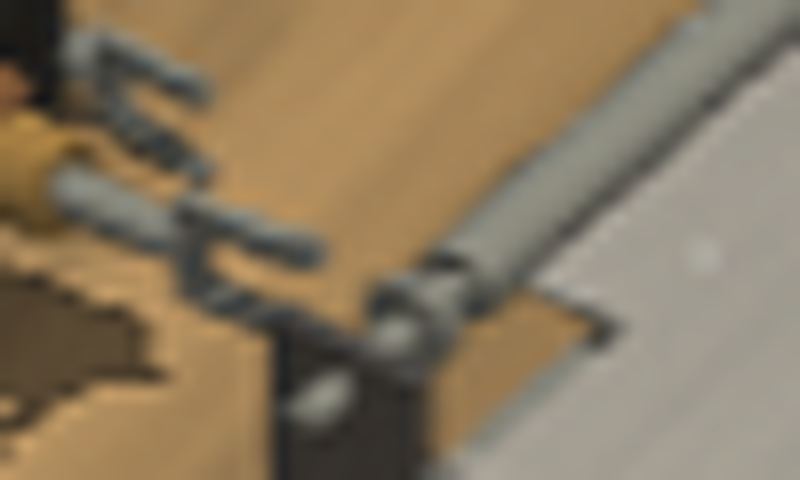

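The prongs line up with the neck. The wrist view puts the lug's inner face about 9.8 mm to -y of the fork plane, so about 4 mm stays free to the collar. I'll trim the height, then advance.

{"api": "apply_moves", "payload": {
  "series": [
    {"x": 0,"y": 0,"z": 0.0014,"wx": 0.0008,"wy": 0,"wz": 0,"fingers": -1},
    {"x": 0,"y": 0.01,"z": 0,"wx": 0,"wy": 0,"wz": 0,"fingers": -1},
    {"x": 0,"y": 0.01,"z": 0,"wx": 0,"wy": 0,"wz": 0,"fingers": -1},
    {"x": 0,"y": 0,"z": 0,"wx": 0,"wy": 0,"wz": 0,"fingers": -1}
  ]
}}

```text
clock: 7.35
tool_pos: [0.4809, -0.0299, 0.1133]
eef_rot: [0.747, 0.664, 0.002, 0.001]
contact_force: [0.3, 0.2, -0.6]
opening: 0.245
```

```bash
python3 - <<'E'
from h import *
s=get_state();print(s["tool_pos"],s["contact_force"],s["moment"])
x=np.array([.993,-.118]);print("to go",(np.array([.5545,-.039])-s["tool_pos"][:2])@x-.0595)
delta(s["tool_pos"]*[1,1,0]+[0,0,.1122],[.118,.993,0],[0,0,-1])
E
```

```text
[ 0.48088615 -0.02993739  0.11331525] [ 0.34381653  0.19077604 -0.63179657] [ 0.00335285 -0.01984416  0.01838901]
to go 0.014667941235498305
shift [-0.     -0.      0.0014] turn [ 0.001  -0.0006  0.0003]
```

{"api": "apply_moves", "payload": {
  "series": [
    {"x": 0,"y": 0,"z": 0.002,"wx": 0.001,"wy": -0.0006,"wz": 0,"fingers": -1},
    {"x": 0,"y": 0,"z": 0,"wx": 0,"wy": 0,"wz": 0,"fingers": -1},
    {"x": 0,"y": 0.0065,"z": 0,"wx": 0,"wy": 0,"wz": 0,"fingers": -1},
    {"x": 0,"y": 0.006,"z": 0,"wx": 0,"wy": 0,"wz": 0,"fingers": -1},
    {"x": 0,"y": 0,"z": 0,"wx": 0,"wy": 0,"wz": 0,"fingers": -1}
  ]
}}

```text
clock: 7.98
tool_pos: [0.4911, -0.0312, 0.1114]
eef_rot: [0.747, 0.664, -0.001, -0.0]
contact_force: [-0.7, -0.5, -2.2]
opening: 0.248
```

```bash
python3 - <<'E'
from h import *
s=get_state();print(s["tool_pos"],s["contact_force"],s["moment"])
x=np.array([.993,-.118]);print("to go",(np.array([.5545,-.039])-s["tool_pos"][:2])@x-.0595)
delta(s["tool_pos"]*[1,1,0]+[0,0,.1122],[.118,.993,0],[0,0,-1])
E
```

```text
[ 0.4911216  -0.0311722   0.11143818] [-0.67650918 -0.45895843 -2.19964493] [ 0.01641852 -0.03434417  0.04257852]
to go 0.004358429369472394
shift [-0.    -0.    -0.001] turn [-0.0004  0.0001  0.0003]
```

{"api": "apply_moves", "payload": {
  "series": [
    {"x": 0,"y": 0.003,"z": -0.0008,"wx": 0,"wy": 0,"wz": 0,"fingers": -1},
    {"x": 0,"y": 0.0015,"z": 0,"wx": 0,"wy": 0,"wz": 0,"fingers": -1},
    {"x": 0,"y": 0,"z": 0,"wx": 0,"wy": 0,"wz": 0,"fingers": -1}
  ]
}}

```text
clock: 8.35
tool_pos: [0.4947, -0.0316, 0.1121]
eef_rot: [0.747, 0.664, -0.001, -0.0]
contact_force: [-0.5, 0.3, -1.9]
opening: 0.243
```

```bash
python3 - <<'E'
from h import *
s=get_state();print(s["tool_pos"],s["contact_force"],s["moment"])
x=np.array([.993,-.118]);print("to go",(np.array([.5545,-.039])-s["tool_pos"][:2])@x-.0595)
delta(s["tool_pos"]*[1,1,0]+[0,0,.1122],[.118,.993,0],[0,0,-1])
snap("wrist","w6");snap("scene","s6")
a=cv2.resize(cv2.imread("pics/w6.png")[375:430,250:390],(798,314),interpolation=cv2.INTER_CUBIC)
b=cv2.resize(cv2.imread("pics/s6.png")[236:262,304:374],(798,286),interpolation=cv2.INTER_CUBIC)
cv2.imwrite("pics/c6.png",np.vstack([a,b]))
E
```

```text
[ 0.49465577 -0.03163633  0.11210353] [-0.51581591  0.27862473 -1.90933677] [ 0.03698243  0.02915374 -0.01158789]
to go 0.0007942366578004706
shift [-0.     -0.     -0.0001] turn [-0.0005  0.0002  0.0003]
```

View pics/c6.png

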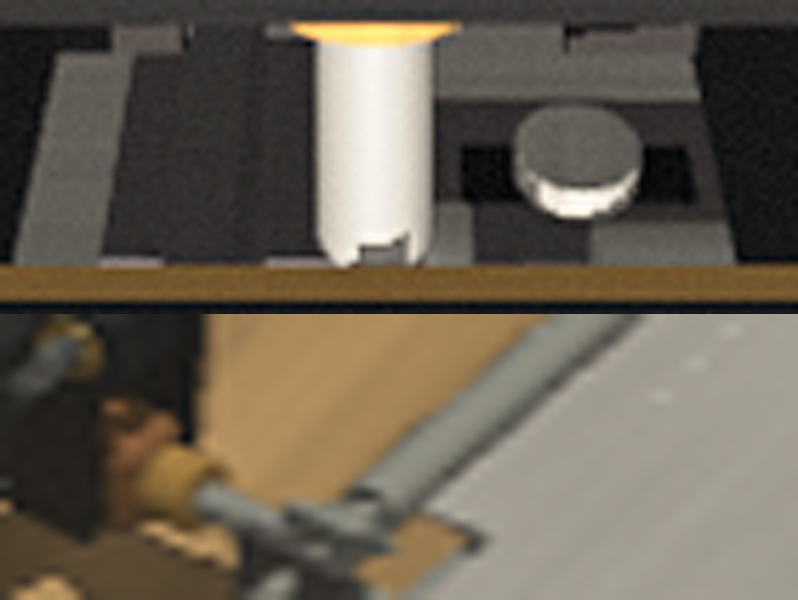

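```bash
python3 - <<'E'
from h import *
m,d=old("w6")
for v in (385,400,412,419,420):
    print(v,[(u,*(np.round(1000*px(m,u,v,d=d[v,u])).astype(int))) for u in range(256,372,5) if d[v,u]>0])
E
```

```text
385 [(256, np.int64(497), np.int64(-50), np.int64(162)), (261, np.int64(568), np.int64(-73), np.int64(68)), (266, np.int64(567), np.int64(-70), np.int64(70)), (271, np.int64(569), np.int64(-67), np.int64(68)), (276, np.int64(561), np.int64(-62), np.int64(79)), (281, np.int64(562), np.int64(-59), np.int64(78)), (286, np.int64(539), np.int64(-51), np.int64(108)), (291, np.int64(540), np.int64(-49), np.int64(108)), (296, np.int64(557), np.int64(-50), np.int64(85)), (301, np.int64(563), np.int64(-48), np.int64(79)), (306, np.int64(529), np.int64(-40), np.int64(123)), (311, np.int64(528), np.int64(-37), np.int64(124)), (316, np.int64(528), np.int64(-35), np.int64(125)), (321, np.int64(528), np.int64(-33), np.int64(125)), (326, np.int64(572), np.int64(-34), np.int64(69)), (331, np.int64(572), np.int64(-31), np.int64(69)), (336, np.int64(573), np.int64(-28), np.int64(69)), (341, np.int64(574), np.int64(-25), np.int64(68)), (346, np.int64(574), np.int64(-22), np.int64(69)), (351, np.int64(574), np.int64(-19), np.int64(68)), (356, np.int64(575), np.int64(-16), np.int64(68)), (361, np.int64(57
[... 4406 characters left out ...]
t64(-45), np.int64(103)), (311, np.int64(544), np.int64(-39), np.int64(126)), (316, np.int64(545), np.int64(-37), np.int64(126)), (321, np.int64(546), np.int64(-35), np.int64(125)), (326, np.int64(548), np.int64(-33), np.int64(123)), (331, np.int64(548), np.int64(-31), np.int64(124)), (336, np.int64(570), np.int64(-30), np.int64(100)), (341, np.int64(570), np.int64(-27), np.int64(100)), (346, np.int64(570), np.int64(-24), np.int64(100)), (351, np.int64(572), np.int64(-22), np.int64(98)), (356, np.int64(551), np.int64(-20), np.int64(121)), (361, np.int64(551), np.int64(-18), np.int64(122)), (366, np.int64(550), np.int64(-15), np.int64(123)), (371, np.int64(550), np.int64(-13), np.int64(124))]
```

The depth reading agrees: the lug face is about 10 mm to -y of the fork, the collar is just to +y, and the axis is 0.8 mm ahead. The fork is straddling, so I'll press to +y in small steps.

{"api": "apply_moves", "payload": {
  "series": [
    {"x": 0.00125,"y": 0,"z": 0,"wx": 0,"wy": 0,"wz": 0,"fingers": -1},
    {"x": 0.00125,"y": 0,"z": 0,"wx": 0,"wy": 0,"wz": 0,"fingers": -1},
    {"x": 0.00125,"y": 0,"z": 0,"wx": 0,"wy": 0,"wz": 0,"fingers": -1}
  ]
}}

```text
clock: 8.82
tool_pos: [0.4947, -0.0295, 0.1121]
eef_rot: [0.748, 0.664, -0.001, -0.0]
contact_force: [0.2, -2.3, -1.8]
opening: 0.243
```

{"api": "apply_moves", "payload": {
  "series": [
    {"x": 0.00125,"y": 0,"z": 0,"wx": 0,"wy": 0,"wz": 0,"fingers": -1},
    {"x": 0.00125,"y": 0,"z": 0,"wx": 0,"wy": 0,"wz": 0,"fingers": -1}
  ]
}}

```text
clock: 9.07
tool_pos: [0.4946, -0.0287, 0.1121]
eef_rot: [0.749, 0.663, -0.002, 0.0]
contact_force: [0.0, -3.0, -1.0]
opening: 0.246
```

```bash
python3 - <<'E'
from h import *
s=get_state();print(s["clock"],s["tool_pos"],s["contact_force"],s["moment"])
delta([.4947+.118*.0,s["tool_pos"][1],.1122],[.118,.993,0],[0,0,-1])
E
```

```text
9.075 [ 0.49460648 -0.02867939  0.1120738 ] [ 0.02153508 -2.97858593 -1.00037016] [-0.49402802  0.00871809 -0.13404065]
shift [ 0.      0.0001 -0.0002] turn [-0.0008  0.0011 -0.0008]
```

{"api": "apply_moves", "payload": {
  "series": [
    {"x": 0.00125,"y": 0,"z": 0,"wx": 0,"wy": 0,"wz": 0,"fingers": -1},
    {"x": 0.00125,"y": 0,"z": 0,"wx": 0,"wy": 0,"wz": -0.0005,"fingers": -1},
    {"x": 0.00125,"y": 0,"z": 0,"wx": 0,"wy": 0,"wz": 0,"fingers": -1}
  ]
}}

```text
clock: 9.45
tool_pos: [0.4944, -0.0267, 0.1121]
eef_rot: [0.749, 0.663, -0.003, 0.0]
contact_force: [0.4, -4.0, -1.1]
opening: 0.241
```

{"api": "apply_moves", "payload": {
  "series": [
    {"x": 0.00125,"y": 0,"z": 0,"wx": 0,"wy": 0,"wz": 0,"fingers": -1},
    {"x": 0.00125,"y": 0,"z": 0,"wx": 0,"wy": 0,"wz": 0,"fingers": -1},
    {"x": 0.00125,"y": 0,"z": 0,"wx": 0,"wy": 0,"wz": 0,"fingers": -1}
  ]
}}

```text
clock: 9.82
tool_pos: [0.4944, -0.026, 0.1121]
eef_rot: [0.75, 0.662, -0.004, 0.001]
contact_force: [-0.7, -4.9, -0.6]
opening: 0.243
```

```bash
python3 - <<'E'
from h import *
s=get_state();print(s["clock"],s["tool_pos"],s["contact_force"],s["moment"])
delta([.4947+.118*.0,s["tool_pos"][1],.1122],[.118,.993,0],[0,0,-1])
E
```

```text
9.825 [ 0.49441821 -0.02600358  0.11209544] [-0.66891861 -4.9342496  -0.60082646] [-1.03892318  0.04152553 -0.25482719]
shift [ 0.      0.0003 -0.0001] turn [-0.0013  0.0025 -0.002 ]
```

{"api": "apply_moves", "payload": {
  "series": [
    {"x": 0.0017,"y": 0.0005,"z": 0,"wx": -0.001,"wy": 0.0025,"wz": -0.002,"fingers": -1},
    {"x": 0.0017,"y": 0.0005,"z": 0,"wx": -0.001,"wy": 0.0025,"wz": -0.002,"fingers": -1},
    {"x": 0.0017,"y": 0,"z": 0,"wx": -0.001,"wy": 0.0025,"wz": -0.002,"fingers": -1}
  ]
}}

```text
clock: 10.2
tool_pos: [0.495, -0.0228, 0.1118]
eef_rot: [0.744, 0.669, 0.007, -0.004]
contact_force: [0.1, -5.2, -2.8]
opening: 0.241
```

```bash
python3 - <<'E'
from h import *
s=get_state();print(s["clock"],s["tool_pos"],s["contact_force"],s["moment"])
y=s["tool_pos"][1];delta([.4947+.118*(y+.0316),y,.1122],[.118,.993,0],[0,0,-1])
E
```

```text
10.2 [ 0.49495822 -0.02282242  0.11184233] [ 0.0818767  -5.20111241 -2.82547416] [-0.89414606  0.13508072 -0.26557292]
shift [ 0.0001  0.001  -0.0004] turn [ 0.0013 -0.0048  0.0038]
```

{"api": "apply_moves", "payload": {
  "series": [
    {"x": 0.0017,"y": 0.001,"z": 0,"wx": 0.001,"wy": -0.002,"wz": 0.0015,"fingers": -1},
    {"x": 0.0017,"y": 0,"z": 0,"wx": 0,"wy": 0,"wz": 0,"fingers": -1}
  ]
}}

```text
clock: 10.45
tool_pos: [0.4952, -0.0211, 0.1118]
eef_rot: [0.746, 0.666, 0.002, -0.003]
contact_force: [-1.1, -7.3, -0.2]
opening: 0.244
```

```bash
python3 - <<'E'
from h import *
s=get_state();print(s["clock"],s["tool_pos"],s["contact_force"],s["moment"])
y=s["tool_pos"][1];delta([.4947+.118*(y+.0316),y,.1122],[.118,.993,0],[0,0,-1])
E
```

```text
10.45 [ 0.49521719 -0.021093    0.11184242] [-1.10906499 -7.27970431 -0.16471187] [-1.37835601  0.0425352  -0.41750565]
shift [ 0.0001  0.0009 -0.0004] turn [-0.0004 -0.0023  0.0016]
```

{"api": "apply_moves", "payload": {
  "series": [
    {"x": 0.0018,"y": 0.0005,"z": 0,"wx": 0,"wy": -0.001,"wz": 0,"fingers": -1},
    {"x": 0.0018,"y": 0,"z": 0,"wx": 0,"wy": 0,"wz": 0,"fingers": -1}
  ]
}}

```text
clock: 10.7
tool_pos: [0.4954, -0.02, 0.112]
eef_rot: [0.747, 0.665, -0.0, -0.001]
contact_force: [-0.8, -6.2, 0.0]
opening: 0.243
```

```bash
python3 - <<'E'
from h import *
s=get_state();print(s["clock"],s["tool_pos"],s["contact_force"],s["moment"])
y=s["tool_pos"][1];delta([.4947+.118*(y+.0316),y,.1122],[.118,.993,0],[0,0,-1])
E
```

```text
10.7 [ 0.49537101 -0.01998624  0.11195899] [-0.79034686 -6.2073446   0.03807286] [-1.4259018   0.07387823 -0.41462646]
shift [ 0.0001  0.0009 -0.0003] turn [-0.0008 -0.0003  0.0006]
```

{"api": "apply_moves", "payload": {
  "series": [
    {"x": 0.002,"y": 0.0005,"z": 0,"wx": 0,"wy": 0,"wz": 0,"fingers": -1},
    {"x": 0.002,"y": 0,"z": 0,"wx": 0,"wy": 0,"wz": 0,"fingers": -1}
  ]
}}

```text
clock: 10.95
tool_pos: [0.4955, -0.0187, 0.1121]
eef_rot: [0.748, 0.663, -0.002, -0.001]
contact_force: [-0.7, -6.7, -0.8]
opening: 0.244
```

```bash
python3 - <<'E'
from h import *
s=get_state();print(s["clock"],s["tool_pos"],s["contact_force"],s["moment"])
y=s["tool_pos"][1];delta([.4947+.118*(y+.0316),y,.1122],[.118,.993,0],[0,0,-1])
E
```

```text
10.95 [ 0.49550735 -0.01872894  0.1120573 ] [-0.7081263  -6.66559022 -0.84400254] [-1.41691988  0.15949184 -0.35090679]
shift [ 0.0001  0.0009 -0.0002] turn [-0.0013  0.0007 -0.0005]
```

{"api": "apply_moves", "payload": {
  "series": [
    {"x": 0.002,"y": 0.0005,"z": 0,"wx": -0.0005,"wy": 0.0005,"wz": -0.0005,"fingers": -1},
    {"x": 0.002,"y": 0,"z": 0,"wx": 0,"wy": 0,"wz": 0,"fingers": -1}
  ]
}}

```text
clock: 11.2
tool_pos: [0.4956, -0.0177, 0.1121]
eef_rot: [0.749, 0.663, -0.003, -0.0]
contact_force: [-1.6, -6.9, -0.5]
opening: 0.245
```

```bash
python3 - <<'E'
from h import *
s=get_state();print(s["clock"],s["tool_pos"],s["contact_force"],s["moment"])
y=s["tool_pos"][1];delta([.4947+.118*(y+.0316),y,.1122],[.118,.993,0],[0,0,-1])
E
```

```text
11.2 [ 0.49562065 -0.0176525   0.11207695] [-1.61829432 -6.85371852 -0.53941232] [-1.42242572  0.13960327 -0.46805372]
shift [ 0.0001  0.0009 -0.0002] turn [-0.0013  0.0013 -0.0011]
```

{"api": "apply_moves", "payload": {
  "series": [
    {"x": 0.0022,"y": 0.0003,"z": 0,"wx": -0.0008,"wy": 0.0008,"wz": -0.0008,"fingers": -1},
    {"x": 0.0022,"y": 0,"z": 0,"wx": 0,"wy": 0,"wz": 0,"fingers": -1}
  ]
}}

```text
clock: 11.45
tool_pos: [0.4958, -0.0164, 0.112]
eef_rot: [0.749, 0.662, -0.003, 0.001]
contact_force: [-1.2, -6.6, -0.6]
opening: 0.24
```

```bash
cat > st.py <<'E'
from h import *
s=get_state();print(s["clock"].__round__(2),s["tool_pos"].round(4),s["contact_force"].round(2),s["moment"].round(3),"Fy~",round(s["moment"][0]*5.3,1),round(s["moment"][2]/.0575,1))
y=s["tool_pos"][1];delta([.4947+.118*(y+.0316),y,.1122],[.118,.993,0],[0,0,-1])
E
python3 st.py; python3 -c "
from h import *
snap('wrist','w7');m,d=old('w7');s=get_state()
for v in (412,420):print([(u,*(1000*px(m,u,v,d=d[v,u])).round(0).tolist()) for u in range(240,336,4) if d[v,u]>0 and px(m,u,v,d=d[v,u])[2]>.11])
snap('scene','s7')
"
```

```text
11.45 [ 0.4958 -0.0164  0.112 ] [-1.24 -6.64 -0.56] [-1.406  0.106 -0.391] Fy~ -7.5 -6.8
shift [ 0.0001  0.0008 -0.0002] turn [-0.0009  0.0016 -0.0015]
[(240, 489.0, -33.0, 184.0), (244, 492.0, -34.0, 180.0), (248, 497.0, -34.0, 176.0), (252, 501.0, -35.0, 170.0), (256, 540.0, -47.0, 125.0), (260, 547.0, -48.0, 116.0), (308, 542.0, -25.0, 125.0), (312, 542.0, -23.0, 126.0), (316, 541.0, -21.0, 127.0), (320, 543.0, -20.0, 125.0), (324, 545.0, -18.0, 123.0)]
[(240, 490.0, -33.0, 186.0), (244, 494.0, -34.0, 181.0), (248, 498.0, -34.0, 177.0), (252, 504.0, -35.0, 170.0), (256, 543.0, -48.0, 126.0), (260, 552.0, -49.0, 116.0), (308, 547.0, -26.0, 124.0), (312, 545.0, -24.0, 127.0), (316, 546.0, -22.0, 126.0), (320, 547.0, -20.0, 125.0), (324, 548.0, -19.0, 124.0)]
```

{"api": "apply_moves", "payload": {
  "series": [
    {"x": 0.0022,"y": 0.0003,"z": 0,"wx": -0.0008,"wy": 0.001,"wz": -0.001,"fingers": -1},
    {"x": 0.0022,"y": 0,"z": 0,"wx": 0,"wy": 0,"wz": 0,"fingers": -1}
  ]
}}

```text
clock: 11.8
tool_pos: [0.496, -0.0152, 0.112]
eef_rot: [0.749, 0.662, -0.003, 0.001]
contact_force: [-1.2, -6.6, -0.8]
opening: 0.242
```

```bash
python3 st.py
```

```text
11.8 [ 0.496  -0.0152  0.112 ] [-1.25 -6.59 -0.84] [-1.437  0.084 -0.464] Fy~ -7.6 -8.1
shift [ 0.0001  0.0008 -0.0003] turn [-0.0005  0.0018 -0.0018]
```

{"api": "apply_moves", "payload": {
  "series": [
    {"x": 0.0022,"y": 0.0003,"z": 0,"wx": -0.0005,"wy": 0.001,"wz": -0.001,"fingers": -1},
    {"x": 0.0022,"y": 0,"z": 0,"wx": 0,"wy": 0,"wz": 0,"fingers": -1}
  ]
}}

```text
clock: 12.05
tool_pos: [0.4961, -0.0143, 0.1118]
eef_rot: [0.75, 0.662, -0.003, 0.002]
contact_force: [-0.8, -7.0, -0.6]
opening: 0.244
```

```bash
python3 st.py
```

```text
12.05 [ 0.4961 -0.0143  0.1118] [-0.76 -6.95 -0.62] [-1.479  0.095 -0.474] Fy~ -7.8 -8.2
shift [ 0.0001  0.0008 -0.0004] turn [-0.0005  0.002  -0.0022]
```

{"api": "apply_moves", "payload": {
  "series": [
    {"x": 0.0025,"y": 0.0003,"z": 0,"wx": -0.0005,"wy": 0.0012,"wz": -0.0015,"fingers": -1},
    {"x": 0.0025,"y": 0,"z": 0,"wx": 0,"wy": 0,"wz": 0,"fingers": -1}
  ]
}}

```text
clock: 12.3
tool_pos: [0.4962, -0.0133, 0.1117]
eef_rot: [0.75, 0.662, -0.003, 0.002]
contact_force: [0.8, -7.3, -0.8]
opening: 0.246
```

```bash
python3 st.py
```

```text
12.3 [ 0.4962 -0.0133  0.1117] [ 0.78 -7.35 -0.79] [-1.559  0.065 -0.53 ] Fy~ -8.3 -9.2
shift [ 0.0001  0.0008 -0.0007] turn [-0.0005  0.0022 -0.0022]
```

{"api": "apply_moves", "payload": {
  "series": [
    {"x": 0.0025,"y": 0.0003,"z": -0.0004,"wx": 0,"wy": 0.0012,"wz": -0.0015,"fingers": -1},
    {"x": 0.0025,"y": 0,"z": 0,"wx": 0,"wy": 0,"wz": 0,"fingers": -1}
  ]
}}

```text
clock: 12.55
tool_pos: [0.4962, -0.0131, 0.1118]
eef_rot: [0.75, 0.661, -0.004, 0.002]
contact_force: [-1.1, -8.4, -2.0]
opening: 0.244
```

```bash
python3 st.py;python3 -c "
from h import *
snap('wrist','w8');m,d=old('w8');s=get_state()
for v in (405,412,420):print([(u,*(1000*px(m,u,v,d=d[v,u])).round(0).tolist()) for u in range(240,336,4) if d[v,u]>0 and 0.14>px(m,u,v,d=d[v,u])[2]>.11])
snap('scene','s8')
a=cv2.resize(cv2.imread('pics/w8.png')[375:430,230:370],(798,314),interpolation=cv2.INTER_CUBIC)
b=cv2.resize(cv2.imread('pics/s8.png')[240:266,304:374],(798,286),interpolation=cv2.INTER_CUBIC)
cv2.imwrite('pics/c8.png',np.vstack([a,b]))"
```

```text
12.55 [ 0.4962 -0.0131  0.1118] [-1.12 -8.43 -2.01] [-1.69   0.082 -0.488] Fy~ -9.0 -8.5
shift [ 0.0001  0.0009 -0.0005] turn [-0.0011  0.0027 -0.0026]
[(304, 542.0, -24.0, 121.0), (308, 539.0, -21.0, 124.0), (312, 539.0, -20.0, 126.0), (316, 539.0, -18.0, 125.0), (320, 541.0, -16.0, 124.0), (324, 542.0, -15.0, 123.0)]
[(304, 546.0, -24.0, 121.0), (308, 542.0, -22.0, 126.0), (312, 542.0, -20.0, 126.0), (316, 542.0, -18.0, 126.0), (320, 543.0, -17.0, 125.0), (324, 546.0, -15.0, 122.0)]
[(256, 556.0, -49.0, 112.0), (308, 548.0, -23.0, 124.0), (312, 547.0, -21.0, 125.0), (316, 546.0, -19.0, 126.0), (320, 547.0, -17.0, 126.0), (324, 550.0, -16.0, 123.0), (332, 551.0, -12.0, 121.0)]
```

View pics/c8.png

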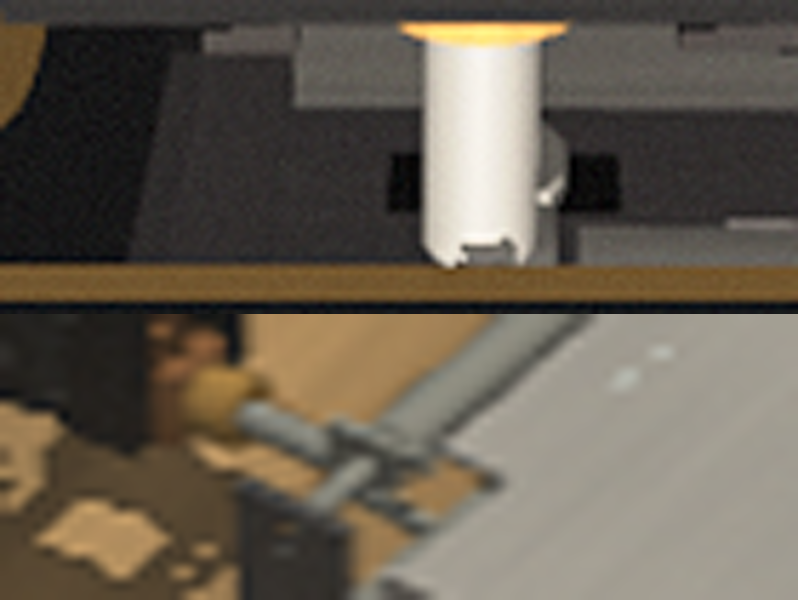

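The scene part shows the lug's eye empty at crop (285,530) and the tip beside it at (320,505). Position has stalled at about 8.7 N, so this is the stop. I'll raise while holding the push.

{"api": "apply_moves", "payload": {
  "series": [
    {"x": 0.0024,"y": 0,"z": -0.003,"wx": 0,"wy": 0.001,"wz": -0.0012,"fingers": -1},
    {"x": 0.0024,"y": 0,"z": -0.003,"wx": 0,"wy": 0.001,"wz": -0.0012,"fingers": -1},
    {"x": 0.0024,"y": 0,"z": -0.003,"wx": 0,"wy": 0.001,"wz": -0.0012,"fingers": -1}
  ]
}}

```text
clock: 13.02
tool_pos: [0.4964, -0.0132, 0.1182]
eef_rot: [0.75, 0.662, -0.005, 0.0]
contact_force: [0.2, -8.6, -5.1]
opening: 0.244
```

```bash
python3 st.py
```

```text
13.03 [ 0.4964 -0.0132  0.1182] [ 0.21 -8.64 -5.13] [-1.786  0.081 -0.452] Fy~ -9.5 -7.9
shift [0.0001 0.0006 0.0075] turn [-0.0019  0.0023 -0.0018]
```

{"api": "apply_moves", "payload": {
  "series": [
    {"x": 0.0023,"y": 0,"z": -0.0035,"wx": -0.001,"wy": 0.001,"wz": -0.001,"fingers": -1},
    {"x": 0.0023,"y": 0,"z": -0.0035,"wx": 0,"wy": 0.001,"wz": -0.001,"fingers": -1},
    {"x": 0.0023,"y": 0,"z": -0.0035,"wx": 0,"wy": 0.001,"wz": -0.001,"fingers": -1}
  ]
}}

```text
clock: 13.4
tool_pos: [0.4968, -0.0134, 0.1257]
eef_rot: [0.749, 0.662, -0.004, -0.0]
contact_force: [0.5, -8.6, -4.0]
opening: 0.243
```

```bash
python3 st.py
```

```text
13.4 [ 0.4968 -0.0134  0.1257] [ 0.55 -8.58 -3.99] [-1.747  0.057 -0.474] Fy~ -9.3 -8.2
shift [0.0001 0.0001 0.0169] turn [-0.0015  0.0017 -0.0016]
```

{"api": "apply_moves", "payload": {
  "series": [
    {"x": 0.0023,"y": 0,"z": -0.0035,"wx": 0,"wy": 0.001,"wz": -0.001,"fingers": -1},
    {"x": 0.0023,"y": 0,"z": -0.003,"wx": 0,"wy": 0.001,"wz": -0.001,"fingers": -1},
    {"x": 0.0023,"y": 0,"z": -0.0025,"wx": 0,"wy": 0.001,"wz": -0.001,"fingers": -1}
  ]
}}

```text
clock: 13.78
tool_pos: [0.4973, -0.0135, 0.1322]
eef_rot: [0.749, 0.663, -0.003, -0.001]
contact_force: [0.3, -8.6, -3.9]
opening: 0.242
```

```bash
python3 st.py; python3 -c "
from h import *
snap('scene','s9');snap('top','t9');snap('wrist','w9')
b=cv2.resize(cv2.imread('pics/s9.png')[226:266,304:374],(798,456),interpolation=cv2.INTER_CUBIC)
cv2.imwrite('pics/c9.png',b)
m,d=old('w9')
for v in (405,412,420):print([(u,*(1000*px(m,u,v,d=d[v,u])).round(0).tolist()) for u in range(240,340,4) if d[v,u]>0 and 0.15>px(m,u,v,d=d[v,u])[2]>.11])
"
```

```text
13.78 [ 0.4973 -0.0135  0.1322] [ 0.27 -8.56 -3.89] [-1.814  0.081 -0.466] Fy~ -9.6 -8.1
shift [ 0.     -0.0004  0.025 ] turn [-0.0021  0.001  -0.0012]
[(256, 550.0, -49.0, 129.0), (260, 560.0, -50.0, 118.0), (308, 541.0, -22.0, 145.0), (312, 540.0, -20.0, 146.0), (316, 540.0, -18.0, 145.0), (320, 541.0, -17.0, 145.0), (324, 543.0, -15.0, 142.0)]
[(256, 554.0, -49.0, 130.0), (260, 563.0, -50.0, 120.0), (268, 571.0, -49.0, 110.0), (272, 571.0, -46.0, 111.0), (280, 571.0, -42.0, 112.0), (288, 572.0, -38.0, 111.0), (300, 573.0, -31.0, 111.0), (304, 548.0, -25.0, 140.0), (308, 544.0, -22.0, 145.0), (312, 544.0, -21.0, 146.0), (316, 544.0, -19.0, 146.0), (320, 545.0, -17.0, 145.0), (324, 547.0, -16.0, 142.0), (328, 575.0, -16.0, 110.0), (332, 575.0, -14.0, 110.0), (336, 553.0, -11.0, 136.0)]
[(256, 558.0, -50.0, 131.0), (260, 566.0, -51.0, 121.0), (264, 576.0, -52.0, 110.0), (268, 576.0, -49.0, 110.0), (276, 577.0, -45.0, 110.0), (280, 577.0, -43.0, 110.0), (284, 577.0, -41.0, 110.0), (292, 577.0, -36.0, 111.0), (300, 578.0, -32.0, 110.0), (308, 548.0, -23.0, 145.0), (312, 548.0, -21.0, 145.0), (316, 548.0, -19.0, 145.0), (320, 548.0, -18.0, 145.0), (324, 550.0, -16.0, 144.0), (328, 550.0, -14.0, 144.0), (332, 556.0, -13.0, 137.0), (336, 552.0, -11.0, 142.0)]
```

The shank rose about 20 mm, so the bolt axis is near 140 mm, clear of the lug top. Now I'll let the bolt spring out towards -y.

{"api": "apply_moves", "payload": {
  "series": [
    {"x": 0.0005,"y": 0,"z": -0.0008,"wx": 0,"wy": 0,"wz": 0,"fingers": -1},
    {"x": -0.001,"y": 0,"z": -0.0008,"wx": 0,"wy": 0,"wz": 0,"fingers": -1},
    {"x": -0.002,"y": 0,"z": -0.0008,"wx": 0,"wy": 0,"wz": 0,"fingers": -1},
    {"x": -0.002,"y": 0,"z": -0.0008,"wx": 0,"wy": 0,"wz": 0,"fingers": -1}
  ]
}}

```text
clock: 14.42
tool_pos: [0.4963, -0.0217, 0.1335]
eef_rot: [0.751, 0.66, -0.007, -0.0]
contact_force: [-0.6, -2.9, -3.4]
opening: 0.244
```

```bash
python3 st.py
```

```text
14.43 [ 0.4963 -0.0217  0.1335] [-0.58 -2.9  -3.45] [-0.64   0.166 -0.172] Fy~ -3.4 -3.0
shift [ 0.0002 -0.0003  0.0267] turn [-0.003   0.0032 -0.0033]
```

{"api": "apply_moves", "payload": {
  "series": [
    {"x": -0.0015,"y": 0,"z": -0.0006,"wx": 0,"wy": 0.001,"wz": -0.001,"fingers": -1},
    {"x": -0.0015,"y": 0,"z": -0.0006,"wx": 0,"wy": 0.001,"wz": -0.001,"fingers": -1}
  ]
}}

```text
clock: 14.68
tool_pos: [0.4962, -0.0224, 0.1342]
eef_rot: [0.748, 0.664, -0.004, -0.003]
contact_force: [1.0, -1.9, -4.6]
opening: 0.243
```

```bash
python3 st.py
```

```text
14.68 [ 0.4962 -0.0224  0.1342] [ 0.98 -1.89 -4.63] [-0.426  0.137 -0.205] Fy~ -2.3 -3.6
shift [-0.     -0.0003  0.0275] turn [-0.003   0.0006 -0.0003]
```

{"api": "apply_moves", "payload": {
  "series": [
    {"x": -0.0015,"y": 0,"z": 0,"wx": 0,"wy": 0,"wz": 0,"fingers": -1},
    {"x": -0.001,"y": 0,"z": 0.001,"wx": 0,"wy": 0,"wz": 0,"fingers": -1},
    {"x": 0,"y": 0,"z": 0.002,"wx": 0,"wy": 0,"wz": 0,"fingers": -1}
  ]
}}

```text
clock: 15.05
tool_pos: [0.496, -0.0227, 0.1317]
eef_rot: [0.747, 0.665, -0.003, -0.004]
contact_force: [0.1, -3.1, -4.4]
opening: 0.241
```

```bash
python3 st.py; python3 -c "
from h import *
snap('scene','s10');snap('top','t10')
a=cv2.resize(cv2.imread('pics/t10.png')[180:210,300:360],(798,399),interpolation=cv2.INTER_CUBIC)
b=cv2.resize(cv2.imread('pics/s10.png')[226:266,304:374],(798,456),interpolation=cv2.INTER_CUBIC)
cv2.imwrite('pics/c10.png',b)"
```

```text
15.05 [ 0.496  -0.0227  0.1317] [ 0.13 -3.12 -4.38] [-0.477  0.197 -0.145] Fy~ -2.5 -2.5
shift [-0.0001 -0.0001  0.0244] turn [-0.003  -0.0001  0.0005]
```

{"api": "apply_moves", "payload": {
  "series": [
    {"x": -0.001,"y": 0,"z": 0.002,"wx": 0,"wy": 0,"wz": 0,"fingers": -1},
    {"x": -0.001,"y": 0,"z": 0.002,"wx": 0,"wy": 0,"wz": 0,"fingers": -1},
    {"x": 0,"y": 0,"z": 0.002,"wx": 0,"wy": 0,"wz": 0,"fingers": -1}
  ]
}}

```text
clock: 15.52
tool_pos: [0.4958, -0.0232, 0.1265]
eef_rot: [0.747, 0.665, -0.003, -0.004]
contact_force: [-0.7, -0.5, -2.9]
opening: 0.245
```

```bash
python3 st.py
```

```text
15.53 [ 0.4958 -0.0232  0.1265] [-0.74 -0.49 -2.92] [-0.166  0.246 -0.065] Fy~ -0.9 -1.1
shift [-0.      0.0001  0.0179] turn [-0.0031 -0.0005  0.0011]
```

{"api": "apply_moves", "payload": {
  "series": [
    {"x": -0.001,"y": 0,"z": 0.0015,"wx": -0.001,"wy": 0,"wz": 0,"fingers": -1},
    {"x": 0,"y": 0,"z": 0.0012,"wx": -0.001,"wy": 0,"wz": 0,"fingers": -1},
    {"x": 0,"y": 0,"z": 0,"wx": 0,"wy": 0,"wz": 0,"fingers": -1}
  ]
}}

```text
clock: 15.9
tool_pos: [0.4962, -0.0235, 0.1246]
eef_rot: [0.746, 0.666, 0.0, -0.001]
contact_force: [-0.2, -1.6, -2.6]
opening: 0.245
```

```bash
python3 st.py; python3 -c "
from h import *
snap('scene','s11');snap('top','t11');snap('wrist','w11')
a=cv2.resize(cv2.imread('pics/w11.png')[375:430,230:370],(798,314),interpolation=cv2.INTER_CUBIC)
b=cv2.resize(cv2.imread('pics/s11.png')[238:263,304:374],(798,285),interpolation=cv2.INTER_CUBIC)
cv2.imwrite('pics/c11.png',np.vstack([a,b]))
m,d=old('w11')
for v in (405,412,420):print([(u,*(1000*px(m,u,v,d=d[v,u])).round(0).tolist()) for u in range(240,340,4) if d[v,u]>0 and 0.15>px(m,u,v,d=d[v,u])[2]>.11])"
```

```text
15.9 [ 0.4962 -0.0235  0.1246] [-0.21 -1.57 -2.63] [-0.026  0.226  0.015] Fy~ -0.1 0.3
shift [-0.0001 -0.0006  0.0155] turn [-0.0005 -0.0007  0.0013]
[(264, 543.0, -52.0, 130.0), (268, 543.0, -50.0, 131.0), (272, 543.0, -48.0, 131.0), (276, 553.0, -49.0, 119.0), (308, 539.0, -31.0, 137.0), (312, 538.0, -30.0, 139.0), (316, 539.0, -28.0, 138.0), (320, 539.0, -26.0, 138.0), (324, 541.0, -25.0, 137.0)]
[(264, 546.0, -52.0, 132.0), (268, 547.0, -51.0, 130.0), (272, 546.0, -49.0, 131.0), (276, 557.0, -50.0, 119.0), (308, 544.0, -32.0, 137.0), (312, 542.0, -30.0, 139.0), (316, 542.0, -28.0, 138.0), (320, 543.0, -27.0, 138.0), (324, 545.0, -25.0, 136.0), (328, 547.0, -24.0, 133.0)]
[(260, 569.0, -61.0, 110.0), (264, 551.0, -53.0, 131.0), (268, 551.0, -52.0, 130.0), (272, 550.0, -49.0, 132.0), (276, 558.0, -49.0, 123.0), (280, 570.0, -50.0, 110.0), (296, 571.0, -42.0, 110.0), (304, 571.0, -38.0, 110.0), (308, 548.0, -33.0, 136.0), (312, 546.0, -31.0, 138.0), (316, 547.0, -29.0, 138.0), (320, 548.0, -27.0, 137.0), (324, 548.0, -26.0, 137.0), (328, 550.0, -24.0, 136.0), (332, 555.0, -22.0, 130.0), (336, 555.0, -21.0, 130.0)]
```

View pics/c11.png

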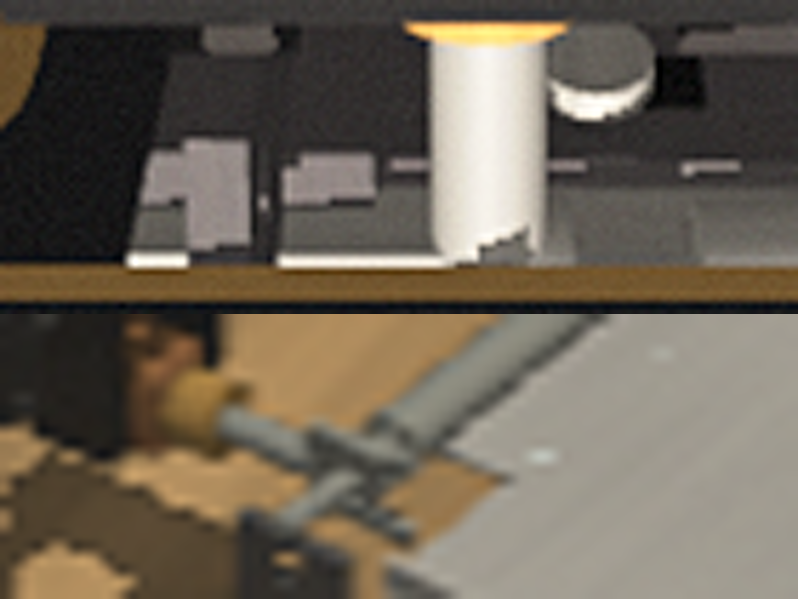

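The scene part shows the bolt tip at crop (285,517), over the lug's top edge, with the eye at (290,560) empty. The forces have dropped off. I'll lower a little more to confirm that the lug carries the bolt.

{"api": "apply_moves", "payload": {
  "series": [
    {"x": -0.001,"y": 0,"z": 0.0015,"wx": 0,"wy": 0,"wz": 0,"fingers": -1},
    {"x": -0.001,"y": 0,"z": 0,"wx": 0,"wy": 0,"wz": 0,"fingers": -1},
    {"x": 0,"y": 0,"z": 0,"wx": 0,"wy": 0,"wz": 0,"fingers": -1}
  ]
}}

```text
clock: 16.42
tool_pos: [0.4962, -0.0246, 0.1234]
eef_rot: [0.746, 0.666, 0.001, -0.002]
contact_force: [-1.1, 0.3, -1.6]
opening: 0.243
```

```bash
python3 st.py;python3 - <<'E'
from h import *
F=[]
for i in range(6):
    snapshot("top"); F.append(get_state()["contact_force"])
print(np.mean(F,0),np.std(F,0))
E
```

```text
16.43 [ 0.4962 -0.0246  0.1234] [-1.13  0.25 -1.64] [0.041 0.177 0.007] Fy~ 0.2 0.1
shift [-0.0001 -0.0008  0.014 ] turn [-0.0004 -0.001   0.0016]
[-0.94331909  0.31798683 -1.23478011] [0.50166124 0.46411093 0.61040881]
```

The vertical force is down to the fork's weight, so the bolt is resting on the lug. I'll retreat along -x.

{"api": "apply_moves", "payload": {
  "series": [
    {"x": 0,"y": -0.003,"z": 0,"wx": 0,"wy": 0,"wz": 0,"fingers": -1},
    {"x": 0,"y": -0.005,"z": 0,"wx": 0,"wy": 0,"wz": 0,"fingers": -1}
  ]
}}

```text
clock: 16.98
tool_pos: [0.4906, -0.0239, 0.1236]
eef_rot: [0.746, 0.666, 0.002, -0.001]
contact_force: [0.9, -0.1, -1.9]
opening: 0.243
```

```bash
python3 st.py
```

```text
16.98 [ 0.4906 -0.0239  0.1236] [ 0.88 -0.08 -1.91] [-0.016 -0.001  0.003] Fy~ -0.1 0.1
shift [0.0007 0.0062 0.0143] turn [ 0.0003 -0.0011  0.0014]
```

{"api": "apply_moves", "payload": {
  "series": [
    {"x": 0,"y": -0.01,"z": 0,"wx": 0,"wy": 0,"wz": 0,"fingers": -1},
    {"x": 0,"y": -0.015,"z": 0,"wx": 0,"wy": 0,"wz": 0,"fingers": -1},
    {"x": 0,"y": -0.02,"z": 0,"wx": 0,"wy": 0,"wz": 0,"fingers": -1},
    {"x": 0,"y": -0.02,"z": -0.02,"wx": 0,"wy": 0,"wz": 0,"fingers": -1},
    {"x": 0,"y": 0,"z": -0.02,"wx": 0,"wy": 0,"wz": 0,"fingers": -1},
    {"x": 0,"y": 0,"z": 0,"wx": 0,"wy": 0,"wz": 0,"fingers": -1}
  ]
}}

```text
clock: 17.73
tool_pos: [0.4325, -0.0177, 0.1562]
eef_rot: [0.746, 0.666, 0.0, -0.002]
contact_force: [0.2, -0.3, -1.6]
opening: 0.243
```

```bash
python3 - <<'E'
from h import *
s=get_state();print(s["tool_pos"],s["contact_force"])
delta([.4687,.2985,.08],[.203,.979,0],[0,0,-1])
# before/after scene check of bolt region
m,p,d=snap("top","t12");d0=np.load("pics/top0.npy")
for n,(u,v) in dict(tip=(327,197),lug=(329,196),neck=(323,196),collar=(321,196)).items():
    print(n,px(m,u,v,d=d[v,u]).round(4),px(m,u,v,d=d0[v,u]).round(4))
ms,_,ds=snap("scene","s12")
E
```

```text
[ 0.43245024 -0.01766864  0.15623055] [ 0.15669321 -0.27900744 -1.64832247]
shift [0.3976 0.0006 0.0963] turn [-0.0007 -0.0008  0.0291]
tip [ 0.4498 -0.0251  0.5631] [ 0.5526 -0.0489  0.1375]
lug [ 0.4559 -0.0292  0.5438] [ 0.5568 -0.0541  0.1296]
neck [ 0.4572 -0.0205  0.5394] [ 0.5581 -0.0405  0.1253]
collar [ 0.4571 -0.0175  0.5398] [ 0.5579 -0.0358  0.1267]
```

{"api": "apply_moves", "payload": {
  "series": [
    {"x": 0.055,"y": 0,"z": 0,"wx": 0,"wy": 0,"wz": 0.01,"fingers": -1},
    {"x": 0.065,"y": 0,"z": 0,"wx": 0,"wy": 0,"wz": 0.01,"fingers": -1},
    {"x": 0.065,"y": 0,"z": 0,"wx": 0,"wy": 0,"wz": 0.009,"fingers": -1},
    {"x": 0.065,"y": 0,"z": 0,"wx": 0,"wy": 0,"wz": 0,"fingers": -1},
    {"x": 0.065,"y": 0,"z": 0,"wx": 0,"wy": 0,"wz": 0,"fingers": -1},
    {"x": 0.065,"y": 0,"z": 0.02,"wx": 0,"wy": 0,"wz": 0,"fingers": -1},
    {"x": 0,"y": 0,"z": 0.04,"wx": 0,"wy": 0,"wz": 0,"fingers": -1},
    {"x": 0,"y": 0,"z": 0,"wx": 0,"wy": 0,"wz": 0,"fingers": -1}
  ]
}}

```text
clock: 18.82
tool_pos: [0.4864, 0.2889, 0.0987]
eef_rot: [0.778, 0.628, -0.004, -0.002]
contact_force: [0.4, -0.6, -1.3]
opening: 0.247
```

```bash
python3 - <<'E'
from h import *
s=get_state();print(s["tool_pos"],s["contact_force"])
delta([.4687,.2985,.0045],[.203,.979,0],[0,0,-1])
snap("scene","s13");m,d=old("s13")
# measured 3D points on scene view: search high points near lug
pts=[]
for v in range(240,275):
    for u in range(315,350):
        if d[v,u]>0: pts.append(px(m,u,v,d=d[v,u]))
P=np.array(pts);y=np.array([.118,.993]);n=np.array([.5545,-.040])
a=(P[:,:2]-n)@y;b=(P[:,:2]-n)@np.array([.993,-.118])
k=(abs(b)<.016)&(P[:,2]>.12)&(a<.02)
for r in sorted(np.c_[a,b,P[:,2]][k].round(4).tolist()):print(r)
m0,d0=load("scene")
E
```

```text
[0.48637694 0.28886282 0.09872281] [ 0.41940488 -0.62699916 -1.26169613]
shift [ 0.0075 -0.0231  0.118 ] turn [-0.0027  0.001  -0.0024]
[-0.0211, 0.0148, 0.1228]
[-0.0194, 0.0012, 0.1349]
[-0.0186, 0.0037, 0.1356]
[-0.0183, 0.0035, 0.1386]
[-0.0181, 0.0096, 0.1249]
[-0.0177, 0.0093, 0.1278]
[-0.0172, 0.0121, 0.1254]
[-0.017, -0.0036, 0.1278]
[-0.0166, 0.0085, 0.1333]
[-0.0165, -0.004, 0.1206]
[-0.0164, -0.0041, 0.1239]
[-0.0164, 0.0115, 0.128]
[-0.0162, 0.0052, 0.1215]
[-0.0159, 0.0049, 0.1376]
[-0.0157, 0.0047, 0.1341]
[-0.0153, -0.0112, 0.123]
[-0.0149, -0.0115, 0.1292]
[-0.0148, 0.0135, 0.1311]
[-0.0145, -0.0023, 0.1234]
[-0.0144, -0.0118, 0.1255]
[-0.0139, -0.009, 0.1298]
[-0.0139, 0.0003, 0.1374]
[-0.0137, 0.0128, 0.1235]
[-0.0136, -0.0124, 0.1313]
[-0.0136, -0.0029, 0.1258]
[-0.0134, -0.0062, 0.1308]
[-0.0132, -0.0033, 0.132]
[-0.0131, -0.0096, 0.1256]
[-0.013, -0.0002, 0.1267]
[-0.0128, 0.009, 0.1276]
[-0.0125, 0.0025, 0.1375]
[-0.0124, 0.0024, 0.1276]
[-0.0121, -0.0103, 0.1213]
[-0.0119, 0.0115, 0.1315]
[-0.0118, -0.0105, 0.131]
[-0.0118, 0.0114, 0.1249]
[-0.0116, 0.0051, 0.1
[... 512 characters left out ...]
1]
[0.0111, 0.011, 0.1359]
[0.0115, 0.0014, 0.1279]
[0.0116, -0.0019, 0.1395]
[0.0116, 0.0077, 0.1274]
[0.0117, 0.0073, 0.1436]
[0.0117, 0.0074, 0.1404]
[0.0117, 0.0075, 0.1306]
[0.0117, 0.0075, 0.1338]
[0.0118, 0.0011, 0.1407]
[0.0118, 0.0042, 0.1388]
[0.0122, -0.0054, 0.1309]
[0.0122, 0.0009, 0.1371]
[0.0124, 0.0009, 0.1237]
[0.0126, -0.0057, 0.137]
[0.013, 0.0034, 0.141]
[0.0131, 0.0003, 0.1329]
[0.0138, 0.003, 0.1238]
[0.014, -0.0035, 0.1339]
[0.0141, 0.0027, 0.1334]
[0.0143, 0.0087, 0.1393]
[0.0144, -0.0038, 0.14]
[0.0144, 0.0088, 0.1294]
[0.0146, 0.0024, 0.1263]
[0.0146, 0.0055, 0.1343]
[0.0147, -0.0072, 0.1317]
[0.0154, 0.0019, 0.1289]
[0.0158, 0.0078, 0.1346]
[0.0177, -0.003, 0.1383]
```

The depth shows the bolt's top at about 137.5 mm, lying across the lug. Now I'll lay the fork down.

{"api": "apply_moves", "payload": {
  "series": [
    {"x": 0.0075,"y": -0.023,"z": 0,"wx": -0.0025,"wy": 0.001,"wz": -0.0024,"fingers": -1},
    {"x": 0,"y": 0,"z": 0.035,"wx": 0,"wy": 0,"wz": 0,"fingers": -1},
    {"x": 0,"y": 0,"z": 0.035,"wx": 0,"wy": 0,"wz": 0,"fingers": -1},
    {"x": 0,"y": 0,"z": 0,"wx": 0,"wy": 0,"wz": 0,"fingers": -1}
  ]
}}

```text
clock: 19.38
tool_pos: [0.474, 0.2989, 0.0477]
eef_rot: [0.777, 0.629, 0.005, 0.001]
contact_force: [-0.3, 0.2, -1.2]
opening: 0.243
```

```bash
python3 - <<'E'
from h import *
s=get_state();print(s["tool_pos"],s["contact_force"])
delta([.4687,.2985,.0045],[.203,.979,0],[0,0,-1])
E
```

```text
[0.47404084 0.2988593  0.04767345] [-0.28776325  0.19018206 -1.23251385]
shift [-0.0022 -0.0068  0.0539] turn [ 0.0024 -0.0023 -0.0015]
```

{"api": "apply_moves", "payload": {
  "series": [
    {"x": 0,"y": -0.005,"z": 0.018,"wx": 0.0024,"wy": -0.0023,"wz": -0.0015,"fingers": -1},
    {"x": 0,"y": 0,"z": 0.018,"wx": 0,"wy": 0,"wz": 0,"fingers": -1},
    {"x": 0,"y": 0,"z": 0.01,"wx": 0,"wy": 0,"wz": 0,"fingers": -1},
    {"x": 0,"y": 0,"z": 0,"wx": 0,"wy": 0,"wz": 0,"fingers": -1}
  ]
}}

```text
clock: 19.88
tool_pos: [0.4723, 0.3001, 0.0114]
eef_rot: [0.776, 0.631, 0.002, 0.0]
contact_force: [1.3, -0.6, -2.0]
opening: 0.243
```

```bash
python3 - <<'E'
from h import *
s=get_state();print(s["tool_pos"],s["contact_force"])
delta([.4687,.2985,.0045],[.203,.979,0],[0,0,-1])
E
```

```text
[0.47229595 0.30006277 0.01144412] [ 1.29156252 -0.60559975 -1.99907531]
shift [-0.0029 -0.004   0.0087] turn [ 0.0009 -0.0009 -0.0005]
```

{"api": "apply_moves", "payload": {
  "series": [
    {"x": 0,"y": 0,"z": 0.006,"wx": 0.0009,"wy": -0.0009,"wz": 0,"fingers": -1},
    {"x": 0,"y": 0,"z": 0.002,"wx": 0,"wy": 0,"wz": 0,"fingers": -1},
    {"x": 0,"y": 0,"z": 0,"wx": 0,"wy": 0,"wz": 0,"fingers": -1}
  ]
}}

```text
clock: 20.25
tool_pos: [0.4728, 0.3003, 0.0051]
eef_rot: [0.776, 0.631, 0.0, 0.0]
contact_force: [0.1, -0.9, -0.6]
opening: 0.242
```

```bash
python3 - <<'E'
from h import *
s=get_state();print(s["tool_pos"],s["contact_force"])
delta([.4687,.2985,.0045],[.203,.979,0],[0,0,-1])
E
```

```text
[0.47276368 0.3003117  0.00509823] [ 0.07805118 -0.87666628 -0.64572048]
shift [-0.0033 -0.0045  0.0007] turn [ 0.0002 -0.0002 -0.0006]
```

{"api": "apply_moves", "payload": {
  "force": 10,
  "series": [
    {"x": 0,"y": 0,"z": 0.0007,"wx": 0,"wy": 0,"wz": 0,"fingers": -1},
    {"x": 0,"y": 0,"z": 0,"wx": 0,"wy": 0,"wz": 0,"fingers": 0.2},
    {"x": 0,"y": 0,"z": 0,"wx": 0,"wy": 0,"wz": 0,"fingers": 0.2},
    {"x": 0,"y": 0,"z": 0,"wx": 0,"wy": 0,"wz": 0,"fingers": 0.2},
    {"x": 0,"y": 0,"z": -0.03,"wx": 0,"wy": 0,"wz": 0,"fingers": 0.2},
    {"x": 0,"y": 0,"z": -0.06,"wx": 0,"wy": 0,"wz": 0,"fingers": 0.2},
    {"x": 0,"y": 0,"z": -0.06,"wx": 0,"wy": 0,"wz": 0,"fingers": 0.2},
    {"x": 0,"y": -0.01,"z": -0.06,"wx": 0,"wy": 0,"wz": 0,"fingers": 0.2}
  ]
}}

```text
clock: 21.25
tool_pos: [0.4637, 0.3007, 0.1745]
eef_rot: [0.776, 0.63, -0.003, 0.0]
contact_force: [0.8, 0.6, -0.4]
opening: 0.597
```

```bash
python3 - <<'E'
from h import *
s=get_state();print(s["clock"],s["tool_pos"],s["contact_force"],s["opening"])
m,p,d=snap("wrist","w14")
snap("top","t14");snap("scene","s14")
g=px(m,316,262,d=d[262,316]);print(g)
# fork handle heights: pixels with wood-hue over table (z .02-.04)
P=np.array([px(m,u,v,d=d[v,u]) for v in range(60,330,3) for u in range(260,400,3) if d[v,u]>0])
P=P[(P[:,2]>.012)&(P[:,2]<.06)];print(len(P),P.min(0),P.max(0))
m,d=old("t14");p=cv2.imread("pics/t14.png");p0=cv2.imread("pics/top0.png")
df=(cv2.absdiff(p,p0).sum(2)>60).astype(np.uint8)
n,_,st,c=cv2.connectedComponentsWithStats(df)
for i in range(1,n):
    if st[i,4]>12: print(st[i],c[i].round())
P=np.array([[(lambda w:[*w])(px(m,u,v,d=d[v,u])) for u in range(312,334)] for v in (196,)])[0];print(P.round(4))
E
```

```text
21.25 [0.46369447 0.30066057 0.17451579] [ 0.78445607  0.57467383 -0.39168032] 0.5965474810919472
[0.50220384 0.29256667 0.01861261]
448 [0.39063476 0.2837754  0.01361134] [0.54884142 0.32659802 0.03019963]
[265 106  73  10 277] [306. 110.]
[261 109   3  13  23] [262. 115.]
[255 111   4  24  32] [257. 123.]
[288 123  17  19 171] [296. 132.]
[256 133   5  26  37] [258. 145.]
[252 136   4  23  32] [254. 147.]
[250 160   4  18  26] [251. 168.]
[    0   163   297   317 38190] [154. 349.]
[255 164   3   9  14] [256. 168.]
[249 177  16  14  68] [258. 184.]
[292 183  42  11 156] [317. 188.]
[315 192  19   7  49] [323. 195.]
[303 213   8   9  36] [306. 217.]
[312 218  10   7  28] [317. 221.]
[324 221   5   4  16] [326. 222.]
[   0  383   46   51 1422] [ 18. 406.]
[  0 435  11  10  55] [  5. 440.]
[299 436  11   8  22] [304. 440.]
[316 439   7  11  22] [319. 445.]
[319 438  18  16 101] [327. 446.]
[343 441  16  29 211] [351. 454.]
[335 463   8   5  24] [339. 465.]
[353 472   7   8  29] [356. 476.]
[[ 0.5581 -0.0149  0.1282]
 [ 0.5567 -0.0171  0.1333]
 [ 0.5566 -0.0194  0.1336]
 [ 0.5559 -0.0216  0.1365]
 [ 0.5547 -0.0237  0.141 ]
 [ 0.2711  0.0163  1.3026]
 [ 0.5566 -0.0286  0.1328]
 [ 0.5563 -0.0309  0.1336]
 [ 0.5566 -0.0332  0.1324]
 [ 0.556  -0.0354  0.1346]
 [ 0.5563 -0.0378  0.1332]
 [ 0.5562 -0.0401  0.1331]
 [ 0.5552 -0.0422  0.137 ]
 [ 0.5548 -0.0444  0.1385]
 [ 0.555  -0.0467  0.1373]
 [ 0.5546 -0.0489  0.1389]
 [ 0.5552 -0.0514  0.1363]
 [ 0.5563 -0.054   0.1314]
 [ 0.5559 -0.0562  0.1329]
 [ 0.5634 -0.0605  0.1019]
 [ 0.5626 -0.0626  0.105 ]
 [ 0.5681 -0.0665  0.0822]]
```

```bash
python3 -c "
from plant import *
print(finish_job())"
```

```text
the job is handed in; nothing more can be done
None
```

The job is handed in at about 21 s of the 72 s allowed, and my last checks show the bolt out and resting on its lug. No verdict was reported.

**What I did:**
- I gripped the wooden-handled fork at its grip point and straddled the bolt neck.
- I pressed towards +y in small steps until the bolt stalled at about 8.5–9 N, by the wrist force reading. The picture then showed the lug's eye empty.
- I raised that end of the lid about 18 mm and let the bolt spring out. Lowering the fork further then left only its own weight on the wrist, so the lug was carrying the bolt.
- I backed the fork out without a snag and laid it down within a few millimetres of where it had been.

**Last checks:**
- **Bolt:** depth readings put its top at about 137–139 mm across the lug, so its axis is at about 134–135 mm against the 134.5 mm expected.
- **Fork:** nothing in its area stands above about 30 mm and its length matches, so it lies flat. The gripper is open, with the fingertips about 17 cm above the worktop.
- **Timer, bowl, lemon and sharpening steel:** the before-and-after top pictures show no change there.
- **Mill and knife:** the arm may have hidden the knife and perhaps the mill in that comparison, so I did not confirm those two by picture. I did not work near either.

**Disagreement:** the wrist camera calibration read about 2–3 mm off sideways against the held fork. I aligned the fork by its position relative to the lug and collar instead.

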